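# Seat the specimen camera's lens barrel in the V-block for its alignment check

## Task

Swing the clamp lever open, slide the carriage by its grip post until its pointer is in line with the index blade, and lock the lever again. Then take the lens barrel from its white rest, lay it gently in the V-block on the carriage, midway along it, and press it straight down with a steady push of about 10 N so that it bears on both sides of the V. Finish while still holding it pressed there; leave everything else on the bench where it is.

Things in the scene. Friction and masses are not known exactly. Their poses are not given: they have to be found in the camera images.
- rail: alignment rail bolted to the bench, aluminium, 460 mm long along its own y axis, 40 mm wide, 22 mm high; origin under its middle at bench height, z up. Everything of the fixture below is aligned with these axes. A grey carriage slides along it; the clamp lever hangs on the carriage's -x side, the index on the rail's +x side. Fixed
- carriage (a joint): travel of the carriage along the rail's +y, m, -0.11 to 0.11 (0: carriage mid on the rail). Starts at the -y end; unlocked it slides with a steady drag of about 5 N plus some damping, about 1.3 kg. The carriage is a plate 80 mm (x, from -50 to +30 mm of the rail's centre line) x 200 mm (y), top face 35 mm above the bench
- clamp (a joint): clamp lever angle, rad: 0 = locked (lever points along the rail's +y), 1.571 = unlocked (lever points along the rail's -x, square to the rail); hard stops at both. Vertical pivot on the carriage; stays where left, needs about 1 N at the knob; near 0 a shoe brakes the carriage, holding it against about 15 N at the stop. Unlocked, over 5 N on the lever drags the carriage: let the knob turn freely between the fingers
- lever_knob (a point): top centre of the black upright round knob at the lever's end: 14 mm across, 38 mm tall, its top 84 mm above the bench and its foot (lever arm, 12 mm wide) 46 mm above it; it lies 50 mm from the pivot; the pivot is at (-36, +82) mm (x, y) from seat. The axes turn with the lever (its y points from the pivot to the knob)
- post_top (a point): top centre of the steel upright round grip post fixed on the carriage, for sliding it: 14 mm across, 42 mm tall, top 77 mm above the bench; it stands 82 mm on the -y side of the V-block's middle, on the centre line
- pointer (a point): tip of the small steel pointer on the carriage's +x edge, level with the V-block's middle along y (35 mm above the bench); axes as the rail's. It slides with the carriage
- mark (a point): tip of the fixed steel blade of the index bracket that faces the pointer, across a gap of about 4 mm (35 mm above the bench); axes as the rail's. The carriage is at the mark when pointer and blade are in line, i.e. level along the rail's y
- seat (a point): middle of the axis that the lens barrel has when seated in the V-block: on the rail's centre line, 66.5 mm above the bench; axes as the rail's (y along the groove). The steel V-block on the carriage is two 90 degree V supports, each 16 mm long, centred 48 mm to either side along y, with an 80 mm open gap between them (room for fingers, down to the carriage plate at 35 mm). Flanks at 45 degrees, 49 mm wide overall, upper edges about 6 mm below the seated barrel's axis
- barrel: lens barrel, plain black cylinder with thin aluminium bands and glass ends, 36 mm across, 130 mm long, about 0.2 kg; origin at its middle, on its axis; its own y runs along its length; the two ends are alike
- rest: low white plastic rest 56 x 120 mm that the barrel lies in at the start, its length along y, barrel axis 30 mm above the bench; base 5 mm thick, two chock rows (21 mm high at most, 44 mm wide, 12 mm long) 48 mm to either side of the middle, open between them for the fingers. Origin under its middle. Fixed
- jar: bystander: small closed specimen jar, 54 mm across, 65 mm tall; leave alone
- lens_ring: bystander: loose dark steel ring, 44 mm across, 8 mm high, lying flat; leave alone
- filter_cell: bystander: short aluminium disc, 36 mm across, 16 mm high, standing flat; leave alone
- cassette: bystander: small white plastic plate 40 x 28 x 7 mm; leave alone
- sharpening_stone: bystander: grey stone bar 120 x 35 x 18 mm; leave alone
- steel_bowl: bystander: open steel bowl, 100 mm across, 45 mm high; leave alone
- wash_bottle: bystander: white bottle, 64 mm across, 150 mm tall; leave alone
Things that resemble listed ones, but are neither listed nor needed, are in the scene too. Several things have the shape of the barrel; the one meant has the colours described above. What is shaped like the part that bears mark but orange is not meant.

How it is judged:
By the outcome, as a careful person would: the job done as asked, in the order asked, and still so for the second after the job is handed in, while the arm keeps its last pose, push and grip.
It also fails if it takes over 72 s, if anything falls off the work surface, if the arm or the gripper's body presses on something with over 40 N, if the wrist force passes 120 N, or if a joint passes its speed limit or range.

## Robot

A 6-joint arm with a two-finger parallel gripper is mounted at the origin on the work surface. World frame = base frame: x ahead of the robot, y to its left, z up, the work surface at z = 0. Lengths are in m, angles in degrees, forces in N, time in s.
With the tool pointing down it reaches from about 0.25 to 0.725 m from the base axis. Payload 9.7 kg.
Tool frame: the origin (TCP) lies at the very end of the fingers, on their centre line; the grasp point (between the pads) lies 19 mm behind it; z points along the fingers, y is the direction in which the jaws open and shut (so a half turn about z gives the same grasp; the last joint's range is limited). The gripper opens to 85 mm and grips with 20 to 120 N. Pads are 22 mm wide; open, the fingers measure 114 mm over their backs; the gripper's body (76 mm by 85 mm) begins 54 mm behind the grasp point. The pads swing forward as they close: fully open they stand 13 mm farther back than shut.
Start: joints at [72.25, 4.979, 10.078, 95.1, 0, 90], TCP at [0.168, 0.524, 0.205] pointing down, gripper open.
Joint ranges: [-179.16, 179.16], [-48.56, 103.87], [-65.8, 70.77], [-126.05, 130.52], [-82.76, 87.17], [-180, 180]. Speed limits (degrees/s): [127.2, 127.2, 147.25, 180, 180, 180].

## Interface

Orientations are given as [roll, pitch, yaw] about the fixed x, y, z axes, in that order (R = Rz(yaw) Ry(pitch) Rx(roll)).
In Python, from workcell import bot gives the robot as it stands. The module is installed in compiled form; this text tells all that it offers.
- The arm moves only by the tool step_arm, never from a script. Its arguments are lists of equal length, an entry for each row: "dr": the turn, a rotation vector about the tool's x, y, z in rad, a list of three; "xyz": the shift along the tool's x, y, z in units of 40 mm (1.0 is 40 mm), a list of three; "gripper": the opening, from 0 (shut) to 1 (fully open). In form: {"dr": [[wx, wy, wz], ...], "xyz": [[x, y, z], ...], "gripper": [gripper, ...]}. A call has exactly 8 rows; each row is the pose to reach, as a shift and turn from the pose commanded when the call began, along the tool's axes at that moment; what a row does not reach only later rows make up. A row lasts 1/10 s, in which the tool goes at most 50 mm and 8.59 degrees, less where a joint would pass 70% of its speed; a pose out of reach is approached as far as the arm can. A call with a gripper value outside its range is refused whole. The fingers move at their own pace and stop on an object; "squeeze" is the grip in N (left out, the last holds). Time passes only in rows, so rows that repeat a pose let the fingers close, or fill a call up. It gives the time, the measured TCP pose, the force and the opening at its end, in the units of the state.
- bot.get_obs(): the state, without advancing time (a new reading comes with each control period).
- bot.camera(name): name is "scene" or "top" or "wrist"; returns a dict with "image" (420x560x3 uint8, red, green, blue), "camera_matrix" (3x3 intrinsics, pixels), "R" (3x3) and "t" (3): a world point X has camera coordinates R X + t. Camera axes: x right, y down, z forward; pixel columns grow to the right and rows downward; lengths in m; the calibration is good to about 2 mm. A picture is of the moment at which its call begins. There is no depth.
- bot.job_done(): hands the job in, once; it reports no verdict.
Trained networks look in a picture, given as the dict that the camera call returned (one of the last four; its "shot" number tells which), for a name from the list of things; names that differ only in an ending like _2 or _b are one class to them, and where a whole thing is asked for, a point or a joint stands for the part that bears it (a point fixed in the world has none). Each returns a list of dicts, best first, with "p" (0 to 1); they miss things now and then, are a little off and sometimes report something else, mostly with a low value. They report only what shows in the picture. A call takes as long as a camera call. They do not tell look-alikes from the thing itself.
- bot.regions_of(picture, thing): "region" (420x560 bool, what is visible of it) and "box" ([centre column, centre row, width, height] in pixels, round what is visible of it).
The state is a dict: "time": time; "q": joint angles; "qd": joint speeds; "joint_efforts": joint torques, N m; "ee_pos": TCP position; "tcp_rot": TCP orientation; "wrist_force": force on the tool from outside, world axes, zero at the start; "torque": the same for the moment, N m; "opening": finger opening in m.
Only numpy, scipy, OpenCV 4.12 (cv2) and the standard library are available. Lean on these libraries where they do the work, as an engineer would, in place of code of your own. Each camera call takes 0.05 s, during which the arm holds its last target.

## Working session

There is one attempt and no reset: what is moved stays moved. The work goes in short steps, Python scripts to look and compute and a tool call to move; the robot and the scene stay as the last step left them, time stands still between calls to the robot, and variables do not carry over. Pictures are saved under pics/ and viewed, and the job is handed in when it is done.

Besides the shell and the picture viewer there is one more tool, called after ">>>" as name(argument=value, ...) on one line, values as JSON. step_arm: Moves the arm, as the interface text tells. Its arguments: {"type":"object","properties":{"dr":{"type":"array"},"xyz":{"type":"array"},"gripper":{"type":"array"},"squeeze":{"type":"number"}},"required":["dr","xyz","gripper"]}

```bash
mkdir -p pics; cat > h.py <<'E'
import numpy as np, cv2, pickle
from workcell import bot
def shot(name, fn):
    d=bot.camera(name); cv2.imwrite('pics/'+fn, cv2.cvtColor(d['image'],cv2.COLOR_RGB2BGR)); 
    pickle.dump({k:d[k] for k in('image','camera_matrix','R','t')},open('pics/'+fn+'.pkl','wb'))
    return d
def load(fn): return pickle.load(open('pics/'+fn+'.pkl','rb'))
def proj(d,X):
    X=np.atleast_2d(X); c=X@np.array(d['R']).T+np.array(d['t']); p=c@np.array(d['camera_matrix']).T
    return p[:,:2]/p[:,2:]
def onplane(d,uv,z):
    uv=np.atleast_2d(uv).astype(float); K=np.array(d['camera_matrix']);R=np.array(d['R']);t=np.array(d['t'])
    C=-R.T@t; r=np.c_[uv,np.ones(len(uv))]@np.linalg.inv(K).T@R
    return C+r*((z-C[2])/r[:,2])[:,None]
E
python3 - <<'E'
from h import *
a=shot('scene','s0.png');b=shot('top','t0.png')
for d in(a,b): print(-np.array(d['R']).T@d['t'], np.array(d['camera_matrix'])[0,0])
o=bot.get_obs(); print(o)
E
```

```text
[1.16673914 0.09336554 0.68534538] 401.1389240987137
[ 0.19220671 -0.01533457  1.61591259] 522.191615100757
{'time': 0.1, 'q': array([ 7.22512536e+01,  5.00746067e+00,  1.00402708e+01,  9.50994479e+01,
       -8.15283662e-04,  9.00016850e+01]), 'qd': array([ 0.06127706, -0.02718566,  0.09138211, -0.10337574,  0.01907433,
        0.01800741]), 'joint_efforts': array([-1.21774396e-03, -5.21561122e+01,  4.65656018e+01,  1.59943581e-02,
       -1.36568515e-04, -1.00498391e-05]), 'ee_pos': array([0.16759841, 0.5236022 , 0.2040701 ]), 'tcp_rot': array([-1.79933362e+02,  8.17242809e-04,  1.62249570e+02]), 'wrist_force': array([0.22834882, 0.42218786, 0.20156811]), 'torque': array([-0.00696198, -0.01677806, -0.00663283]), 'opening': 0.08522649886457175}
```

View pics/s0.png

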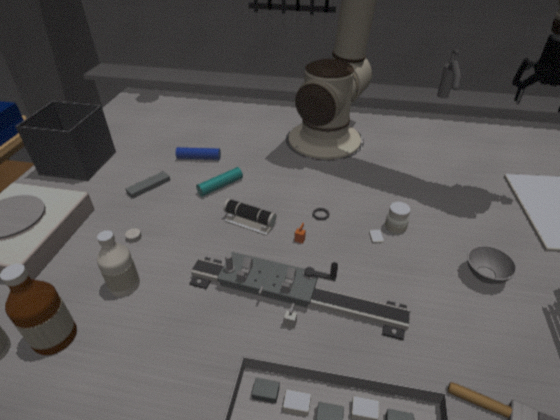

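View pics/t0.png

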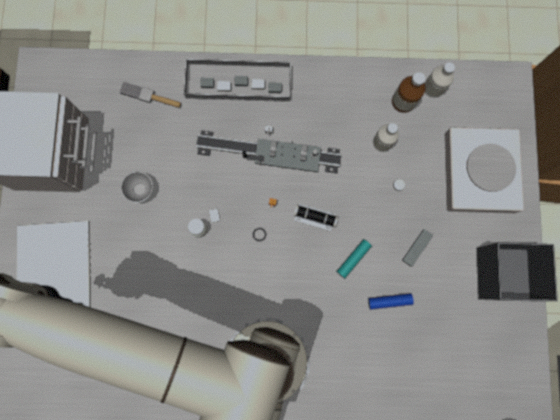

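```bash
python3 - <<'E'
from h import *
s=cv2.imread('pics/s0.png');t=cv2.imread('pics/t0.png')
cv2.imwrite('pics/s0c.png',cv2.resize(s[185:345,180:420],None,fx=3.3,fy=3.3,interpolation=cv2.INTER_CUBIC))
cv2.imwrite('pics/t0c.png',cv2.resize(t[115:245,185:355],None,fx=4.6,fy=4.6,interpolation=cv2.INTER_CUBIC))
E
```

```text
(no output)
```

View pics/s0c.png

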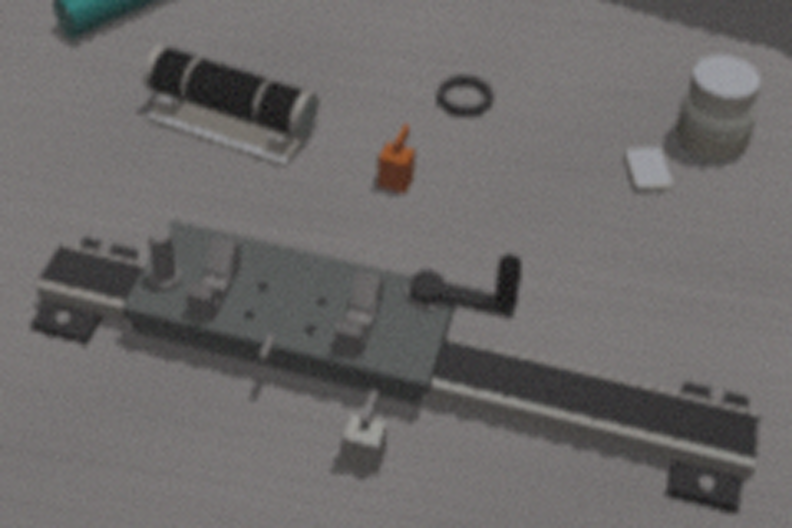

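View pics/t0c.png

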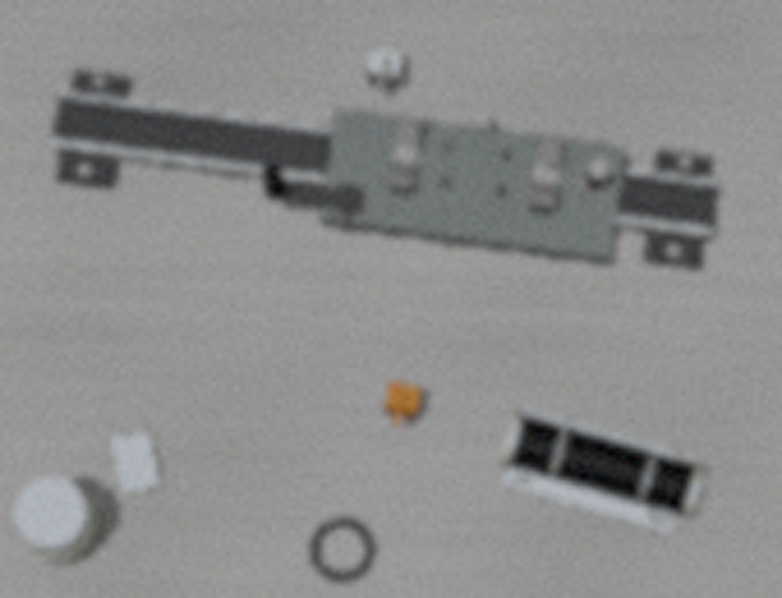

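```bash
cat > fit.py <<'E'
from h import *
from scipy.optimize import least_squares
T=lambda p:np.array(p)/4.6+[185,115]; S=lambda p:np.array(p)/3.3+[180,185]
a=load('s0.png');b=load('t0.png')
# (cam, px, localx, localy, z, oncarriage)
obs=[(b,T((337,110)),.03,.1,.035,1),(b,T((625,150)),.03,-.1,.035,1),(b,T((613,262)),-.05,-.1,.035,1),(b,T((325,222)),-.05,.1,.035,1),
(a,S((178,222)),-.05,-.1,.035,1),(a,S((455,300)),-.05,.1,.035,1),(a,S((425,385)),.03,.1,.035,1),(a,S((128,310)),.03,-.1,.035,1),
(b,T((600,163)),0,-.082,.077,1),(a,S((160,239)),0,-.082,.077,1),(b,T((270,172)),-.036,.132,.084,1),(a,S((511,259)),-.036,.132,.084,1),
(b,T((58,148)),-.02,.23,.022,0),(b,T((714,230)),-.02,-.23,.022,0),(a,S((62,248)),-.02,-.23,.022,0),(a,S((755,455)),.02,.23,.022,0),(a,S((40,287)),.02,-.23,.022,0),(a,S((755,415)),-.02,.23,.022,0)]
def W(p,x,y,z):
    c,s=np.cos(p[2]),np.sin(p[2]); return np.array([p[0]+c*x-s*y,p[1]+s*x+c*y,z])
def res(p): return np.concatenate([proj(d,W(p,x,y+p[3]*oc,z))[0]-uv for d,uv,x,y,z,oc in obs])
if __name__=='__main__':
    r=least_squares(res,[.5,0,-.1,-.1],loss='soft_l1')
    print(r.x,np.degrees(r.x[2])); print(res(r.x).reshape(-1,2).round(1).tolist())
    p=r.x
    for n,(d,uv) in dict(markT=(b,T((390,92))),markS=(a,S((375,393))),ptrT=(b,T((493,127))),ptrS=(a,S((268,340)))).items():
        w=onplane(d,uv,.035)[0]; q=w[:2]-p[:2]; c,s=np.cos(p[2]),np.sin(p[2]); print(n,w,'local',c*q[0]+s*q[1],-s*q[0]+c*q[1])
    for d,pts,z in((b,[(510,440),(695,487)],.03),(a,[(160,68),(303,115)],.03)):
        f=T if d is b else S
        print('barrel ends',[onplane(d,f(q),z)[0] for q in pts])
E
python3 fit.py
```

```text
[ 0.64815519  0.01410106 -0.10169731 -0.06210795] -5.82682687808454
[[-1.0, -1.1], [-0.4, -1.7], [-0.7, -1.5], [-1.8, -0.9], [-3.1, -0.9], [0.7, -4.8], [0.7, -0.6], [-2.9, -0.6], [-0.7, 0.2], [-0.8, -1.4], [-0.3, 0.1], [-0.8, 0.1], [-2.7, -0.6], [-0.5, -0.0], [-1.0, -1.6], [-0.1, 2.0], [-2.6, -0.2], [1.1, -2.7]]
markT [0.69228047 0.00970827 0.035     ] local 0.04434325705928881 0.00010959408647361144
markS [0.69484669 0.01945702 0.035     ] local 0.04590651387214662 0.010068501972133107
ptrT [ 0.66952686 -0.06126805  0.035     ] local 0.028912881405159782 -0.0728100102516813
ptrS [ 0.66850162 -0.0519091   0.035     ] local 0.026942793074211907 -0.06360349250625474
barrel ends [array([ 0.45425244, -0.07750773,  0.03      ]), array([ 0.42589699, -0.20165997,  0.03      ])]
barrel ends [array([ 0.42456486, -0.19603689,  0.03      ]), array([ 0.45692663, -0.0760751 ,  0.03      ])]
```

```bash
cat >> h.py <<'E'
from scipy.spatial.transform import Rotation as Ro
def plan(p,yaw,o=None):
    """needed dr, xyz(units) from measured pose to world p, tool down at yaw"""
    o=o or bot.get_obs(); R=Ro.from_euler('xyz',o['tcp_rot'],degrees=True); G=Ro.from_euler('xyz',[180,0,yaw],degrees=True)
    d=R.inv().apply(np.array(p)-o['ee_pos'])/.04; w=(R.inv()*G).as_rotvec()
    print('t',round(o['time'],2),'pos',o['ee_pos'].round(4),'rot',o['tcp_rot'].round(2),'F',o['wrist_force'].round(1),'op',round(o['opening'],4))
    print('xyz',d.round(3).tolist(),'dr',w.round(4).tolist())
E
python3 -c "
from h import *
plan([.55,0,.28],129)"
```

```text
t 0.1 pos [0.1676 0.5236 0.2041] rot [-179.93    0.    162.25] F [0.2 0.4 0.2] op 0.0852
xyz [-13.096, -9.555, -1.887] dr [-0.0011, 0.0004, 0.5803]
```

>>> step_arm(dr=[[0,0,0.58],[0,0,0.58],[0,0,0.58],[0,0,0.58],[0,0,0.58],[0,0,0.58],[0,0,0.58],[0,0,0.58]], xyz=[[-13.1,-9.55,-1.9],[-13.1,-9.55,-1.9],[-13.1,-9.55,-1.9],[-13.1,-9.55,-1.9],[-13.1,-9.55,-1.9],[-13.1,-9.55,-1.9],[-13.1,-9.55,-1.9],[-13.1,-9.55,-1.9]], gripper=[0.4,0.4,0.4,0.4,0.4,0.4,0.4,0.4])

```text
time: 0.9
ee_pos: [0.4027, 0.2012, 0.2514]
tcp_rot: [180.0, -0.0, 129.0]
wrist_force: [0.3, 0.7, -0.3]
opening: 0.0343
```

```bash
python3 -c "
from h import *
plan([.55,0,.28],129)"
```

```text
t 0.9 pos [0.4027 0.2012 0.2514] rot [179.99  -0.   129.03] F [ 0.3  0.7 -0.3] op 0.0343
xyz [-6.225, -0.307, -0.715] dr [0.0001, -0.0, 0.0005]
```

>>> step_arm(dr=[[0,0,0],[0,0,0],[0,0,0],[0,0,0],[0,0,0],[0,0,0],[0,0,0],[0,0,0]], xyz=[[-6.2,-0.3,-0.7],[-6.2,-0.3,-0.7],[-6.2,-0.3,-0.7],[-6.2,-0.3,-0.7],[-6.2,-0.3,-0.7],[-6.2,-0.3,-0.7],[-6.2,-0.3,-0.7],[-6.2,-0.3,-0.7]], gripper=[0.4,0.4,0.4,0.4,0.4,0.4,0.4,0.4])

```text
time: 1.7
ee_pos: [0.5485, 0.0034, 0.2791]
tcp_rot: [-180.0, -0.0, 129.0]
wrist_force: [-0.5, 0.7, 0.1]
opening: 0.0342
```

```bash
python3 -c "
from h import *
plan([.55,0,.28],129)
d=shot('wrist','w1.png'); print(-d['R'].T@d['t'],d['R'],d['camera_matrix'])"
```

```text
t 1.7 pos [0.5485 0.0034 0.2791] rot [-1.7998e+02 -3.0000e-02  1.2904e+02] F [-0.5  0.7  0.1] op 0.0342
xyz [-0.089, -0.023, -0.023] dr [-0.0003, -0.0005, 0.0007]
[0.49660916 0.06668623 0.44809822] [[ 7.77171639e-01  6.29288526e-01 -4.42076789e-04]
 [ 5.96179465e-01 -7.36056703e-01  3.20609692e-01]
 [ 2.01430607e-01 -2.49432317e-01 -9.47211291e-01]] [[341.27565336   0.         282.07332538]
 [  0.         341.27565336 209.54311869]
 [  0.           0.           1.        ]]
```

View pics/w1.png

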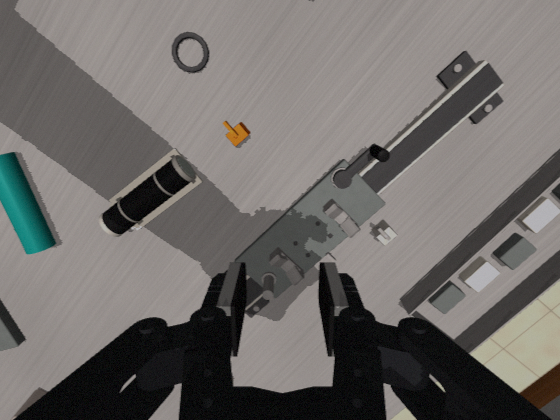

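```bash
python3 - <<'E'
import cv2
s=cv2.imread('pics/w1.png')
cv2.imwrite('pics/w1c.png',cv2.resize(s[125:325,220:420],None,fx=3,fy=3,interpolation=cv2.INTER_CUBIC))
cv2.imwrite('pics/w1b.png',cv2.resize(s[135:255,80:230],None,fx=4,fy=4,interpolation=cv2.INTER_CUBIC))
E
```

```text
(no output)
```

View pics/w1c.png

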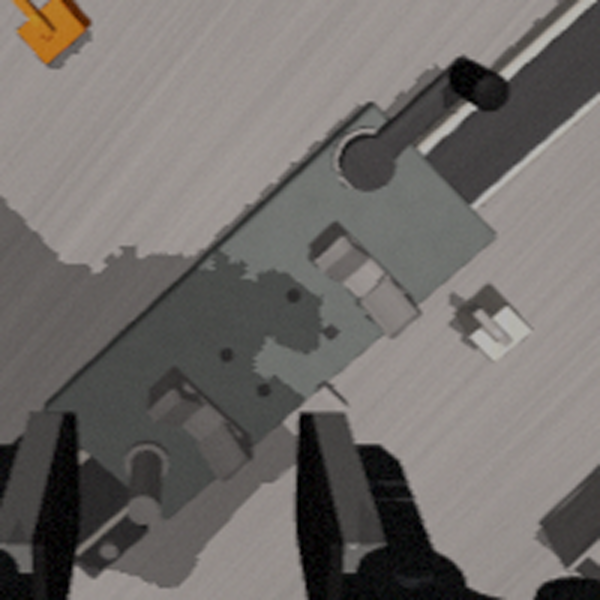

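View pics/w1b.png

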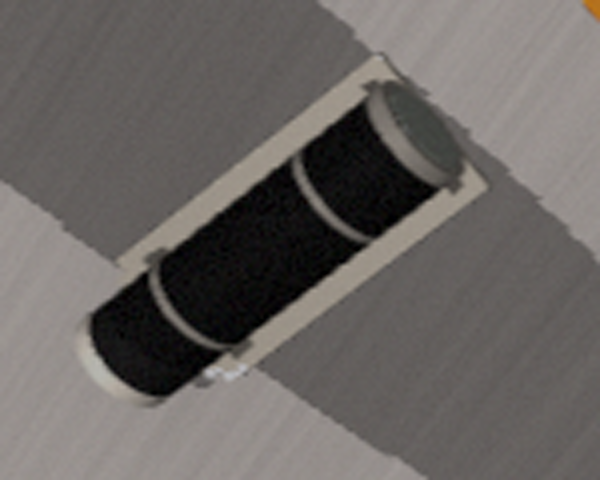

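```bash
cat > fit2.py <<'E'
from h import *
import fit
from fit import W
from scipy.optimize import least_squares
w=load('w1.png'); C=lambda p:np.array(p)/3+[220,125]; B=lambda p:np.array(p)/4+[80,135]
obs=[(w,C((372,103)),-.05,.1,.035,1),(w,C((496,235)),.03,.1,.035,1),(w,C((45,403)),-.05,-.1,.035,1),(w,C((145,502)),0,-.082,.077,1),(w,C((490,92)),-.036,.132,.084,1)]
# rail far end corners full-image
obs+=[(w,np.array((487.,61)),-.02,.23,.022,0),(w,np.array((502,82.)),.02,.23,.022,0)]
def res(p): return np.concatenate([proj(d,W(p,x,y+p[3]*oc,z))[0]-uv for d,uv,x,y,z,oc in obs])
r=least_squares(res,[.65,0.014,-.1,-.06],loss='soft_l1');p=r.x
print(p,np.degrees(p[2]),res(p).reshape(-1,2).round(1).tolist())
c,s=np.cos(p[2]),np.sin(p[2])
for n,uv in dict(blade=(474,306),ptr=(328,384),knob=(490,92)).items():
    X=onplane(w,C(uv),.084 if n=='knob' else .035)[0]; q=X[:2]-p[:2]; print(n,X,'local',c*q[0]+s*q[1],-s*q[0]+c*q[1])
for n,a in dict(knob=(-.036,p[3]+.132,.084),pivot=(-.036,p[3]+.082,.084),unl=(-.086,p[3]+.082,.084),post=(0,p[3]-.082,.077)).items(): print(n,W(p,*a))
robs=[((380,52),-.028,.06),((487,185),.028,.06),((118,265),-.028,-.06),((255,370),.028,-.06)]
f=lambda v:np.concatenate([proj(w,W(v,x,y,.005))[0]-B(uv) for uv,x,y in robs])
r=least_squares(f,[.44,-.14,-.22],loss='soft_l1');print('rest',r.x,np.degrees(r.x[2]),f(r.x).round(1))
E
python3 fit2.py
```

```text
[ 0.6475393   0.01177832 -0.11235738 -0.06045553] -6.437603917406558 [[0.6, -0.8], [0.8, -0.2], [-2.2, 2.8], [-1.1, 1.9], [0.4, -0.6], [-1.9, -2.0], [2.4, 3.5]]
blade [0.69646122 0.01778513 0.035     ] local 0.04793994853134538 0.011454114798521289
ptr [ 0.67205245 -0.0499884   0.035     ] local 0.03128393272621436 -0.05862880885680385
knob [0.61989276 0.08619945 0.084     ] local -0.03581640425572064 0.07085211291453204
knob [0.61978795 0.08690802 0.084     ]
pivot [0.61418189 0.03722329 0.084     ]
unl [0.56449716 0.04282935 0.084     ]
post [ 0.63156703 -0.12977897  0.077     ]
rest [ 0.44275289 -0.13636682 -0.23988117] -13.74417880592111 [-0.3 -0.6  1.8 -0.2  0.4 -0.1 -4.5  4. ]
```

```bash
python3 -c "
from h import *
plan([.620,.0865,.115],129)"
```

```text
t 1.75 pos [0.5483 0.0037 0.2793] rot [ 1.8000e+02 -1.0000e-02  1.2908e+02] F [-0.3 -0.2 -0.5] op 0.0341
xyz [0.476, 2.696, 4.109] dr [0.0, -0.0002, 0.0014]
```

>>> step_arm(dr=[[0,0,0],[0,0,0],[0,0,0],[0,0,0],[0,0,0],[0,0,0],[0,0,0],[0,0,0]], xyz=[[0.48,2.7,1.5],[0.48,2.7,2.5],[0.48,2.7,4.1],[0.48,2.7,4.1],[0.48,2.7,4.1],[0.48,2.7,4.1],[0.48,2.7,4.1],[0.48,2.7,4.1]], gripper=[0.4,0.4,0.4,0.4,0.4,0.4,0.4,0.4])

```text
time: 2.55
ee_pos: [0.6217, 0.0855, 0.1188]
tcp_rot: [179.8, 0.1, 129.0]
wrist_force: [-0.2, 0.2, 0.7]
opening: 0.034
```

```bash
python3 -c "
from h import *
plan([.620,.0865,.054],129)
d=shot('wrist','w2.png')
print(proj(d,[[.62,.0865,.084],[.62,.0865,.096]]))"
```

```text
t 2.55 pos [0.6217 0.0855 0.1188] rot [1.7978e+02 1.4000e-01 1.2900e+02] F [-0.2  0.2  0.7] op 0.034
xyz [0.049, -0.024, 1.62] dr [0.0039, 0.0025, 0.0]
[[281.55299462 225.72307966]
 [281.60042233 232.99822046]]
```

View pics/w2.png

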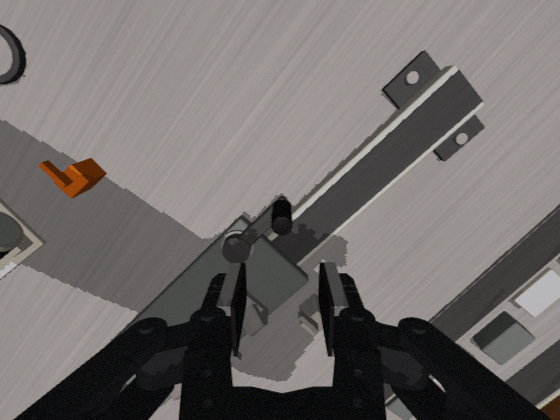

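>>> step_arm(dr=[[0,0,0],[0,0,0],[0,0,0],[0,0,0],[0,0,0],[0,0,0],[0,0,0],[0,0,0]], xyz=[[0.05,-0.02,0.5],[0.05,-0.02,1.0],[0.05,-0.02,1.5],[0.05,-0.02,1.6],[0.05,-0.02,1.6],[0.05,-0.02,1.6],[0.05,-0.02,1.6],[0.05,-0.02,1.6]], gripper=[0.4,0.4,0.4,0.4,0.3,0.21,0.21,0.21])

```text
time: 3.4
ee_pos: [0.6194, 0.0868, 0.0523]
tcp_rot: [179.9, 0.0, 129.0]
wrist_force: [0.9, -0.6, 0.5]
opening: 0.0182
```

```bash
python3 -c "
from h import *
plan([.620,.0865,.054],129)
d=shot('wrist','w3.png')
# arc rows in tool frame
o=bot.get_obs()
piv=np.array([.6142,.0372]); e=np.radians(-6.44)
R=Ro.from_euler('xyz',[180,0,129],degrees=True)
k0=None
for a in [0,.15,.3,.45,.6,.75,.9,1.05,1.2,1.35,1.5,1.571,1.62]:
    th=e+a; k=piv+.05*np.array([-np.sin(th),np.cos(th)])
    if k0 is None: k0=k
    print(a,k.round(4),(R.inv().apply([*(k-k0),0])/.04).round(3)[:2])"
```

```text
t 3.4 pos [0.6194 0.0868 0.0523] rot [1.7992e+02 5.0000e-02 1.2902e+02] F [ 0.9 -0.6  0.5] op 0.0182
xyz [-0.016, 0.007, -0.042] dr [0.0013, 0.0008, 0.0003]
0 [0.6198 0.0869] [0. 0.]
0.15 [0.6123 0.0872] [ 0.123 -0.141]
0.3 [0.6049 0.0863] [ 0.224 -0.299]
0.45 [0.5976 0.0844] [ 0.3  -0.47]
0.6 [0.5908 0.0814] [ 0.35  -0.651]
0.75 [0.5844 0.0774] [ 0.372 -0.837]
0.9 [0.5788 0.0725] [ 0.366 -1.024]
1.05 [0.5739 0.0668] [ 0.332 -1.208]
1.2 [0.5699 0.0604] [ 0.271 -1.385]
1.35 [0.5669 0.0536] [ 0.184 -1.551]
1.5 [0.565  0.0463] [ 0.073 -1.703]
1.571 [0.5645 0.0428] [ 0.013 -1.768]
1.62 [0.5643 0.0404] [-0.031 -1.81 ]
```

View pics/w3.png

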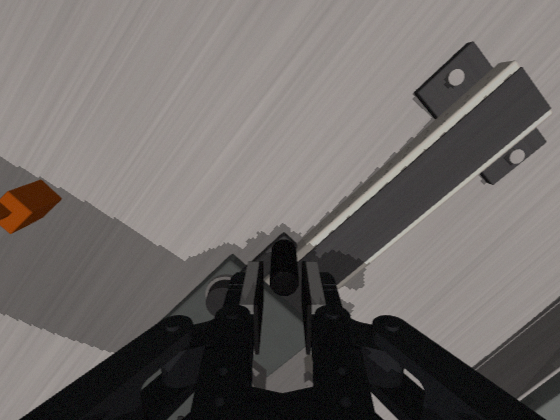

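```bash
python3 -c "
from h import *
d=load('w3.png'); x,y=.6194,.0868
print(proj(d,[[x,y,.0523],[x,y,.084],[.62,.0865,.084]]))
t=np.array([-.629,.777])
print(proj(d,[[x+.011*t[0],y+.011*t[1],.0523],[x-.011*t[0],y-.011*t[1],.0523]]))
"
```

```text
[[283.04558948 252.34832558]
 [283.31324159 282.83381528]
 [283.91717461 284.00175219]]
[[283.05890278 233.74231516]
 [283.03277239 270.26085   ]]
```

>>> step_arm(dr=[[0,0,0],[0,0,0],[0,0,0],[0,0,0],[0,0,0],[0,0,0],[0,0,0],[0,0,0]], xyz=[[0.065,-0.07,0],[0.123,-0.141,0],[0.224,-0.3,0],[0.3,-0.47,0],[0.35,-0.65,0],[0.372,-0.837,0],[0.366,-1.024,0],[0.35,-1.12,0]], gripper=[0.21,0.21,0.21,0.21,0.21,0.21,0.21,0.21])

```text
time: 4.25
ee_pos: [0.5745, 0.0687, 0.0513]
tcp_rot: [-180.0, 0.0, 129.0]
wrist_force: [0.0, 1.7, -0.1]
opening: 0.0177
```

```bash
python3 -c "
from h import *
plan([.5645,.0428,.0523],129)
d=shot('wrist','w4.png')"
```

```text
t 4.25 pos [0.5745 0.0687 0.0513] rot [-1.7998e+02  1.0000e-02  1.2900e+02] F [ 0.   1.7 -0.1] op 0.0177
xyz [-0.346, -0.603, -0.025] dr [-0.0004, 0.0001, -0.0001]
```

View pics/w4.png

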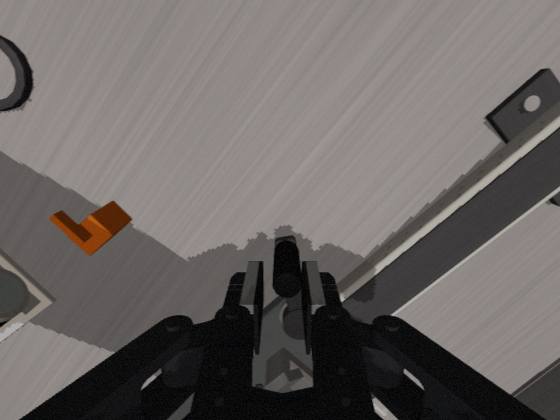

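>>> step_arm(dr=[[0,0,0],[0,0,0],[0,0,0],[0,0,0],[0,0,0],[0,0,0],[0,0,0],[0,0,0]], xyz=[[-0.027,-0.06,0],[-0.06,-0.14,0],[-0.1,-0.23,0],[-0.175,-0.386,0],[-0.24,-0.47,0],[-0.29,-0.54,0],[-0.35,-0.605,0],[-0.39,-0.645,0]], gripper=[0.21,0.21,0.21,0.21,0.21,0.21,0.21,0.21])

```text
time: 5.1
ee_pos: [0.565, 0.0407, 0.0513]
tcp_rot: [180.0, 0.0, 129.0]
wrist_force: [0.1, 1.3, -0.5]
opening: 0.0183
```

```bash
python3 -c "
from h import *
plan([.5645,.0428,.0523],129)
d=shot('wrist','w5.png')"
```

```text
t 5.1 pos [0.565  0.0407 0.0513] rot [180.   0. 129.] F [ 0.1  1.3 -0.5] op 0.0183
xyz [0.048, 0.024, -0.026] dr [0.0, 0.0001, 0.0001]
```

View pics/w5.png

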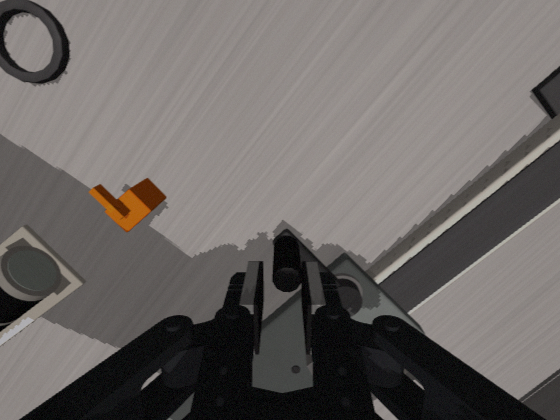

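>>> step_arm(dr=[[0,0,0],[0,0,0],[0,0,0],[0,0,0],[0,0,0],[0,0,0],[0,0,0],[0,0,0]], xyz=[[-0.03,-0.03,0],[-0.05,-0.06,0],[-0.05,-0.06,0],[-0.02,-0.02,0],[0,0,0],[0,0,0],[0,0,-1.0],[0,0,-2.0]], gripper=[0.21,0.21,0.21,0.3,0.4,0.4,0.4,0.4])

```text
time: 5.95
ee_pos: [0.5639, 0.0409, 0.1311]
tcp_rot: [-179.8, -0.1, 129.0]
wrist_force: [1.6, 0.3, 0.3]
opening: 0.0339
```

```bash
python3 -c "
from h import *
plan([.6,-.08,.26],129-45)"
```

```text
t 5.95 pos [0.5639 0.0409 0.1311] rot [-1.7984e+02 -8.0000e-02  1.2902e+02] F [1.6 0.3 0.3] op 0.0339
xyz [-2.911, -1.21, -3.224] dr [-0.0032, -0.0003, 0.7857]
```

```bash
python3 -c "
from h import *
plan([.6316,-.13,.15],83.6)"
```

```text
t 5.95 pos [0.5639 0.0409 0.1311] rot [-1.7984e+02 -8.0000e-02  1.2902e+02] F [1.6 0.3 0.3] op 0.0339
xyz [-4.384, -1.376, -0.476] dr [-0.0032, -0.0003, 0.7927]
```

>>> step_arm(dr=[[0,0,0.79],[0,0,0.79],[0,0,0.79],[0,0,0.79],[0,0,0.79],[0,0,0.79],[0,0,0.79],[0,0,0.79]], xyz=[[-2,-0.63,-0.47],[-4.38,-1.38,-0.47],[-4.38,-1.38,-0.47],[-4.38,-1.38,-0.47],[-4.38,-1.38,-0.47],[-4.38,-1.38,-0.47],[-4.38,-1.38,-0.47],[-4.38,-1.38,-0.47]], gripper=[0.4,0.4,0.4,0.4,0.4,0.4,0.4,0.4])

```text
time: 6.75
ee_pos: [0.6323, -0.1298, 0.15]
tcp_rot: [-180.0, 0.0, 83.8]
wrist_force: [0.9, 0.5, 0.3]
opening: 0.0339
```

```bash
python3 -c "
from h import *
plan([.6316,-.13,.046],83.6)
d=shot('wrist','w6.png')
s=cv2.imread('pics/w6.png')
print(proj(d,[[.6316,-.1298,.077]]))
"
```

```text
t 6.75 pos [ 0.6323 -0.1298  0.15  ] rot [-1.7998e+02  1.0000e-02  8.3850e+01] F [0.9 0.5 0.3] op 0.0339
xyz [-0.007, -0.016, 2.599] dr [-0.0003, 0.0001, 0.0044]
[[280.95879562 209.42234137]]
```

View pics/w6.png

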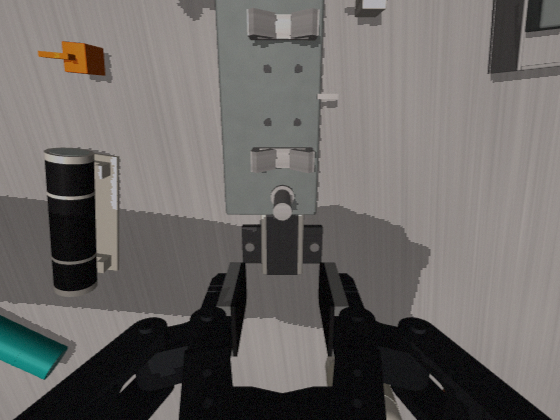

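>>> step_arm(dr=[[0,0,0],[0,0,0],[0,0,0],[0,0,0],[0,0,0],[0,0,0],[0,0,0],[0,0,0]], xyz=[[-0.02,-0.02,0.8],[-0.02,-0.02,1.6],[-0.02,-0.02,2.2],[-0.02,-0.02,2.55],[-0.02,-0.02,2.55],[-0.02,-0.02,2.55],[-0.02,-0.02,2.55],[-0.02,-0.02,2.55]], gripper=[0.4,0.4,0.4,0.4,0.4,0.2,0.05,0.05], squeeze=60)

```text
time: 7.6
ee_pos: [0.6329, -0.1307, 0.0506]
tcp_rot: [179.8, 0.0, 83.8]
wrist_force: [0.3, 0.5, 8.3]
opening: 0.0043
```

```bash
python3 -c "
from h import *
d=shot('wrist','w7.png')
o=bot.get_obs(); e=np.radians(-6.44); p=o['ee_pos']+.065*np.array([-np.sin(e),np.cos(e),0]); plan(p,83.6)
"
```

```text
t 7.65 pos [ 0.633  -0.1307  0.0506] rot [1.7977e+02 2.0000e-02 8.3760e+01] F [0.6 0.2 6.6] op 0.0041
xyz [1.625, 0.006, -0.0] dr [0.0041, 0.0003, 0.0029]
```

View pics/w7.png

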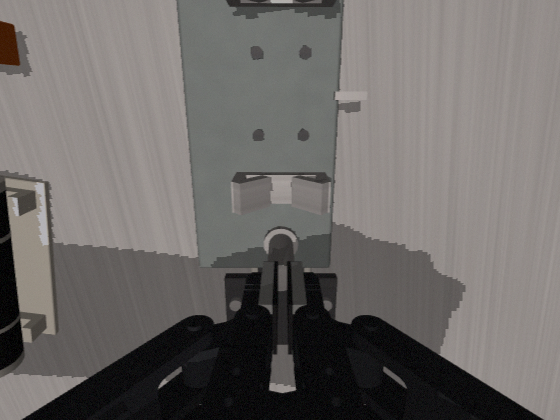

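```bash
python3 -c "
from h import *
d=load('w7.png')
print(onplane(d,[(280,243)],.035),onplane(d,[(202,267),(331,267)],.035),onplane(d,[(367,96)],.035))
print(proj(d,[[.633,-.1307,.0506],[.6316,-.1298,.077],[.6316,-.1298,.035],[.633,-.1307,.07]]))
s=cv2.imread('pics/w7.png')
cv2.imwrite('pics/w7c.png',cv2.resize(s[200:400,200:380],None,fx=3,fy=3,interpolation=cv2.INTER_CUBIC))
"
```

```text
[[ 0.63176015 -0.13224838  0.035     ]] [[ 0.58308876 -0.14277672  0.035     ]
 [ 0.66071114 -0.15147171  0.035     ]] [[ 0.68533763 -0.05524499  0.035     ]]
[[281.88521205 252.03160973]
 [278.90978007 275.19605519]
 [279.26669141 239.24266879]
 [282.01353463 269.35801862]]
```

View pics/w7c.png

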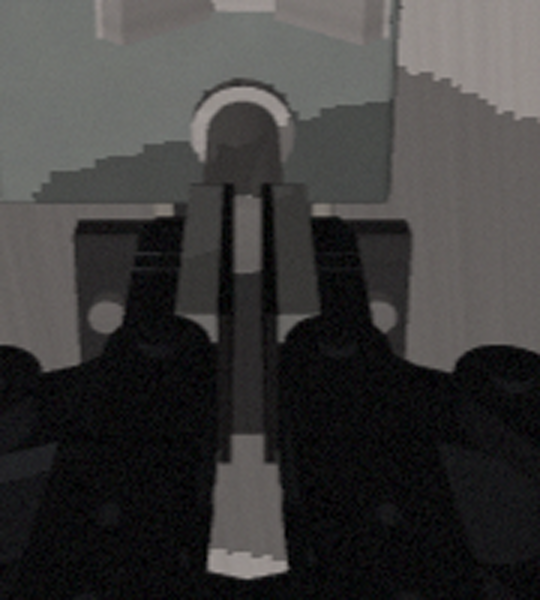

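```bash
python3 -c "
from h import *
d=load('w7.png')
R=Ro.from_euler('xyz',[179.77,.02,83.76],degrees=True); t=np.array([.633,-.1307,.0506])
for x in(.011,.0,-.011):
  print(x,[proj(d,t+R.apply([x,.009,-h]))[0].round(1).tolist() for h in(0,.005,.01,.015,.02,.03,.06)])
t=shot('top','t7.png'); s=shot('scene','s7.png')
s=cv2.imread('pics/s7.png'); cv2.imwrite('pics/s7c.png',cv2.resize(s[160:320,180:380],None,fx=4,fy=4,interpolation=cv2.INTER_CUBIC))
"
```

```text
0.011 [[298.7, 233.4], [299.1, 237.1], [299.6, 241.0], [300.1, 245.2], [300.6, 249.5], [301.7, 259.1], [306.1, 296.4]]
0.0 [[298.4, 252.0], [298.8, 256.2], [299.2, 260.5], [299.7, 265.1], [300.2, 269.9], [301.3, 280.5], [305.5, 321.5]]
-0.011 [[298.1, 270.0], [298.5, 274.5], [298.9, 279.2], [299.4, 284.2], [299.8, 289.5], [300.9, 301.0], [304.9, 345.2]]
```

View pics/s7c.png

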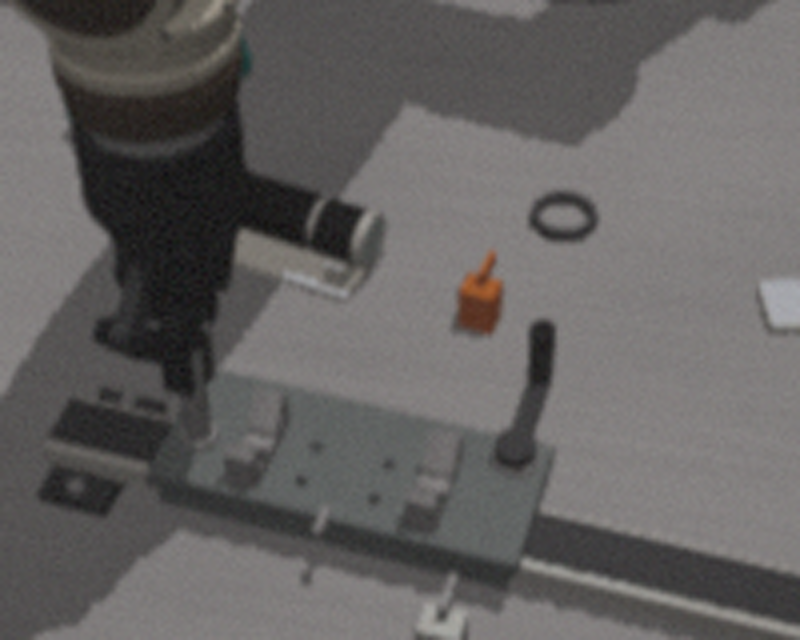

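```bash
python3 -c "
from h import *
d=load('s7.png')
f=lambda X:((proj(d,X)-[180,160])*4).round(0).tolist()
print('tcp,+10,+20,+30',f([[.633,-.1307,.0506+h] for h in(0,.01,.02,.03)]))
print('post base..top',f([[.6316,-.1305,z] for z in(.035,.05,.077)]))
s=cv2.imread('pics/s7.png'); cv2.imwrite('pics/s7d.png',cv2.resize(s[225:285,200:260],None,fx=10,fy=10,interpolation=cv2.INTER_CUBIC))
"
```

```text
tcp,+10,+20,+30 [[193.0, 418.0], [192.0, 405.0], [190.0, 392.0], [188.0, 378.0]]
post base..top [[197.0, 435.0], [195.0, 416.0], [190.0, 381.0]]
```

View pics/s7d.png

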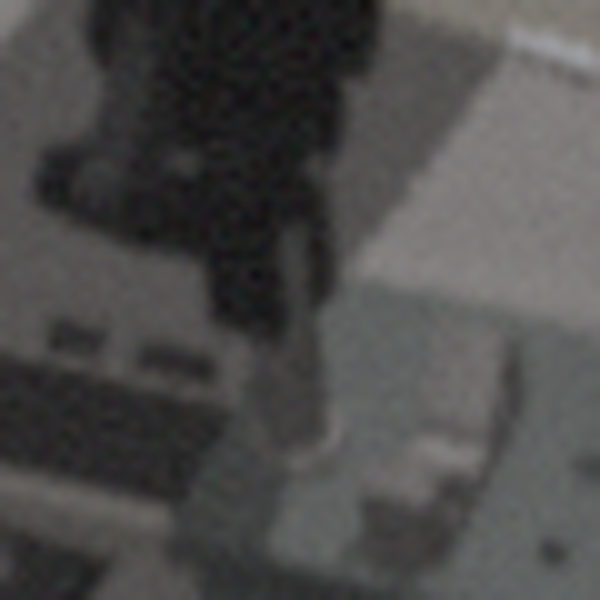

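>>> step_arm(dr=[[0,0,0],[0,0,0],[0,0,0],[0,0,0],[0,0,0],[0,0,0],[0,0,0],[0,0,0]], xyz=[[0,0,-0.2],[0,0,-0.2],[0,0.02,-0.1],[0,0.03,0.2],[0,0.03,0.5],[0,0.03,0.68],[0,0.03,0.68],[0,0.03,0.68]], gripper=[0.4,0.4,0.4,0.4,0.4,0.4,0.4,0.4])

```text
time: 8.55
ee_pos: [0.6325, -0.1306, 0.0205]
tcp_rot: [-180.0, -0.0, 83.8]
wrist_force: [-0.0, -0.5, 0.2]
opening: 0.0343
```

```bash
python3 -c "
from h import *
d=shot('wrist','w8.png');plan([.6325,-.1307,.02],83.6)
s=shot('scene','s8.png')
s=cv2.imread('pics/s8.png'); cv2.imwrite('pics/s8c.png',cv2.resize(s[215:295,190:270],None,fx=7,fy=7,interpolation=cv2.INTER_CUBIC))
"
```

```text
t 8.6 pos [ 0.6328 -0.1306  0.021 ] rot [179.99   0.    83.75] F [0.2 0.3 1. ] op 0.0339
xyz [-0.002, -0.008, 0.026] dr [0.0002, 0.0, 0.0027]
```

View pics/w8.png

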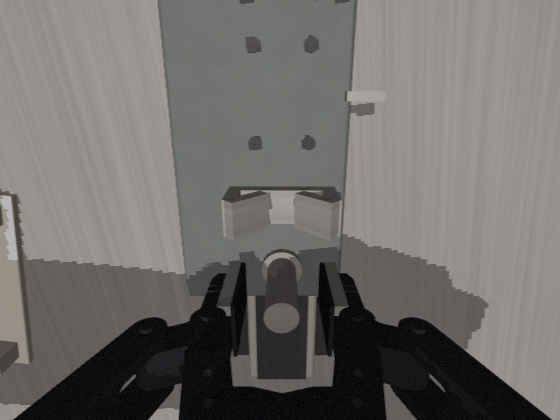

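View pics/s8c.png

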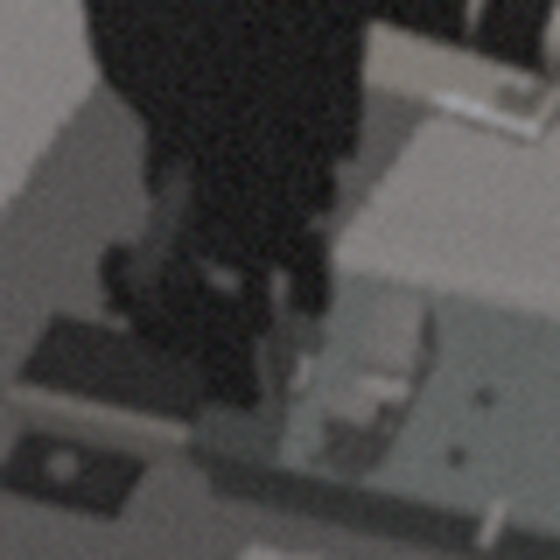

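>>> step_arm(dr=[[0,0,0],[0,0,0],[0,0,0],[0,0,0],[0,0,0],[0,0,0],[0,0,0],[0,0,0]], xyz=[[0,0,0],[0,0,0],[0,0,0],[0,0,0],[0.1,0,0],[0.3,0,0],[0.5,0,0],[0.7,0,0]], gripper=[0.2,0.1,0.05,0.05,0.05,0.05,0.05,0.05], squeeze=60)

```text
time: 9.45
ee_pos: [0.635, -0.1038, 0.0216]
tcp_rot: [-180.0, 0.1, 83.7]
wrist_force: [-6.1, -5.3, 4.4]
opening: 0.0123
```

>>> step_arm(dr=[[0,0,0],[0,0,0],[0,0,0],[0,0,0],[0,0,0],[0,0,0],[0,0,0],[0,0,0]], xyz=[[0.2,0,0],[0.4,0,0],[0.6,0,0],[0.75,0,0],[0.85,0,0],[0.92,0,0],[0.95,0,0],[0.95,0,0]], gripper=[0.05,0.05,0.05,0.05,0.05,0.05,0.05,0.05])

```text
time: 10.25
ee_pos: [0.6393, -0.0656, 0.0216]
tcp_rot: [-180.0, 0.1, 83.7]
wrist_force: [-5.1, -2.2, 4.7]
opening: 0.0122
```

```bash
python3 -c "
from h import *
d=shot('wrist','w9.png');plan([.6325,-.1307,.02],83.6)
"
```

```text
t 10.3 pos [ 0.6393 -0.0656  0.0216] rot [-1.7997e+02  7.0000e-02  8.3730e+01] F [-4.7 -1.6  5.1] op 0.0122
xyz [-1.637, 0.009, 0.041] dr [-0.0006, 0.0011, 0.0023]
```

View pics/w9.png

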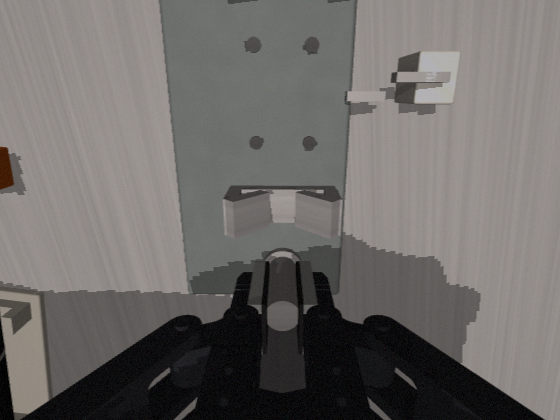

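```bash
cat > meas.py <<'E'
import sys
from h import *
def enl(fn,box,f):
    s=cv2.imread('pics/'+fn+'.png'); r0,r1,c0,c1=box; cv2.imwrite('pics/'+fn+'e.png',cv2.resize(s[r0:r1,c0:c1],None,fx=f,fy=f,interpolation=cv2.INTER_CUBIC))
def dif(fn,p,b,z=.035,yaw=-6.4):
    d=load(fn+'.png'); P,B=onplane(d,[p,b],z); e=np.radians(yaw); v=(B-P)[:2]
    print('P',P,'B',B,'local dx,dy mm',1e3*(np.cos(e)*v[0]+np.sin(e)*v[1]),1e3*(-np.sin(e)*v[0]+np.cos(e)*v[1]))
E
python3 -c "
from meas import *
enl('w9',(50,130,330,470),5.5)
dif('w9',(385,97),(391.5,77))
d=load('w9.png')
L,Rr=onplane(d,[(348,97),(348,97)],.035)
X,Y=onplane(d,[(343,290),(355,10)],.035); v=X-Y; print('rail yaw from carriage edge',np.degrees(np.arctan2(v[0],-v[1])))
"
```

```text
P [0.69259341 0.00957473 0.035     ] B [0.69544519 0.01737842 0.035     ] local dx,dy mm 1.9641410657088862 8.072944955908422
rail yaw from carriage edge -5.153165319277478
```

View pics/w9e.png

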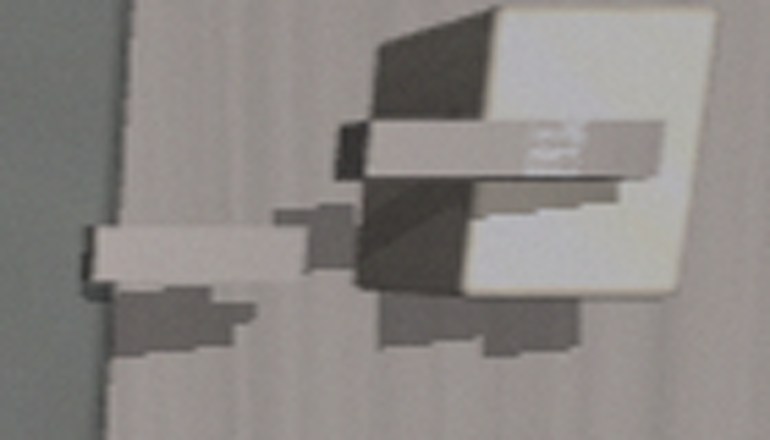

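>>> step_arm(dr=[[0,0,0],[0,0,0],[0,0,0],[0,0,0],[0,0,0],[0,0,0],[0,0,0],[0,0,0]], xyz=[[0.06,0,0],[0.12,0,0],[0.16,0,0],[0.18,0,0],[0.19,0,0],[0.19,0,0],[0.19,0,0],[0.19,0,0]], gripper=[0.05,0.05,0.05,0.05,0.05,0.05,0.05,0.05])

```text
time: 11.1
ee_pos: [0.6401, -0.0583, 0.0216]
tcp_rot: [-180.0, 0.1, 83.7]
wrist_force: [-5.5, -4.0, 5.0]
opening: 0.0123
```

```bash
python3 -c "
from meas import *
shot('wrist','w10.png');plan([.6325,-.1307,.02],83.6)
enl('w10',(60,140,330,470),5.5)
"
```

```text
t 11.15 pos [ 0.6401 -0.0584  0.0216] rot [-1.7997e+02  9.0000e-02  8.3710e+01] F [-4.9 -3.5  5. ] op 0.0122
xyz [-1.818, 0.008, 0.042] dr [-0.0005, 0.0015, 0.0019]
```

View pics/w10e.png

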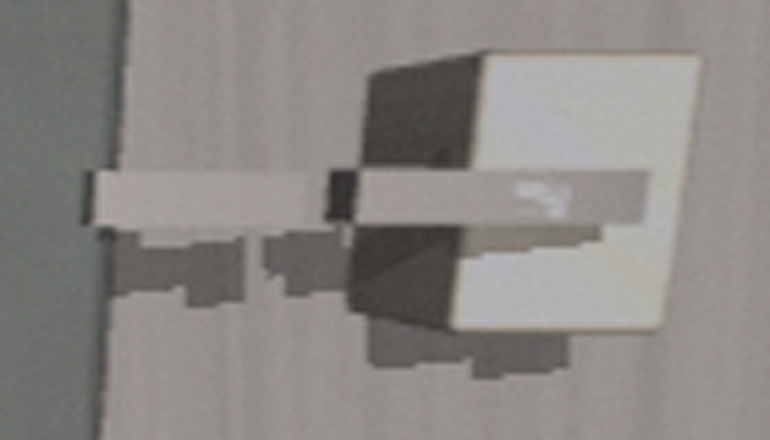

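>>> step_arm(dr=[[0,0,0],[0,0,0],[0,0,0],[0,0,0],[0,0,0],[0,0,0],[0,0,0],[0,0,0]], xyz=[[0,0,0],[0,0,0],[0,0,0],[0,0,0],[0,0,-0.7],[0,0,-1.7],[0,0,-2.2],[0,0,-2.2]], gripper=[0.2,0.4,0.4,0.4,0.4,0.4,0.4,0.4])

```text
time: 11.95
ee_pos: [0.6424, -0.0575, 0.1128]
tcp_rot: [179.7, -0.0, 83.8]
wrist_force: [-0.1, 0.4, -0.6]
opening: 0.0342
```

```bash
python3 -c "
from meas import *
shot('wrist','w11.png');plan([.5726,.1146,.11],129)
enl('w11',(60,160,280,420),5.5)
"
```

```text
t 12.0 pos [ 0.6417 -0.0575  0.1104] rot [ 1.7982e+02 -1.0000e-02  8.3760e+01] F [ 0.9  0.4 -0.9] op 0.0336
xyz [4.088, -2.185, 0.005] dr [0.0029, 0.0011, -0.7896]
```

View pics/w11.png

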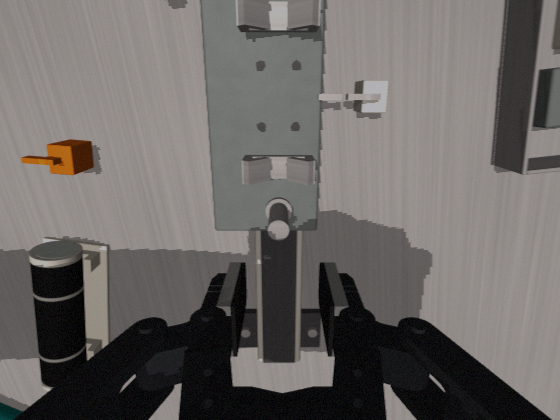

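View pics/w11e.png

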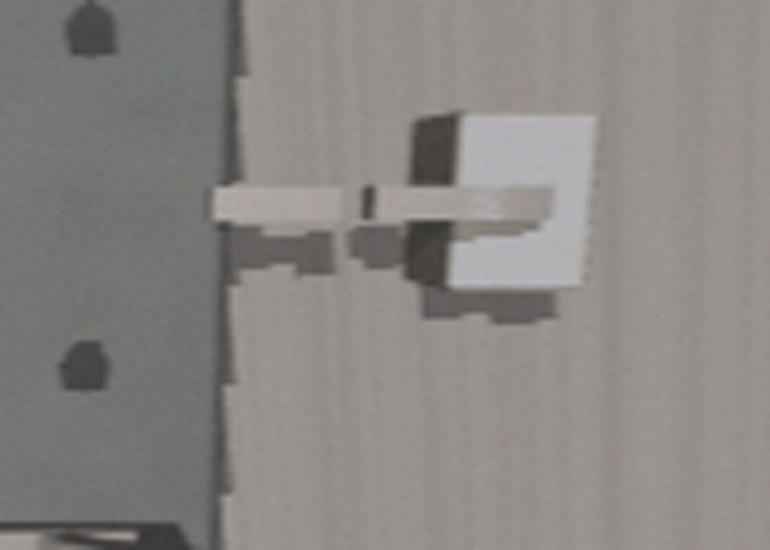

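>>> step_arm(dr=[[0,0,-0.79],[0,0,-0.79],[0,0,-0.79],[0,0,-0.79],[0,0,-0.79],[0,0,-0.79],[0,0,-0.79],[0,0,-0.79]], xyz=[[4.09,-2.18,0],[4.09,-2.18,0],[4.09,-2.18,0],[4.09,-2.18,0],[4.09,-2.18,0],[4.09,-2.18,0],[4.09,-2.18,0],[4.09,-2.18,0]], gripper=[0.4,0.4,0.4,0.4,0.4,0.4,0.4,0.4])

```text
time: 12.8
ee_pos: [0.5714, 0.1145, 0.1077]
tcp_rot: [-179.9, -0.0, 128.9]
wrist_force: [-0.2, -0.3, -0.1]
opening: 0.0341
```

```bash
python3 -c "
from meas import *
d=shot('wrist','w12.png');plan([.5726,.1146,.032],129)
print(proj(d,[[.5726,.1146,.084],[.6222,.109,.05]]))
"
```

```text
t 12.85 pos [0.5716 0.1144 0.108 ] rot [-1.7994e+02 -3.0000e-02  1.2892e+02] F [ 0.8 -1.   0.4] op 0.034
xyz [-0.014, 0.025, 1.9] dr [-0.001, -0.0005, -0.0014]
[[284.55755683 236.28910675]
 [331.61813752 262.41221615]]
```

View pics/w12.png

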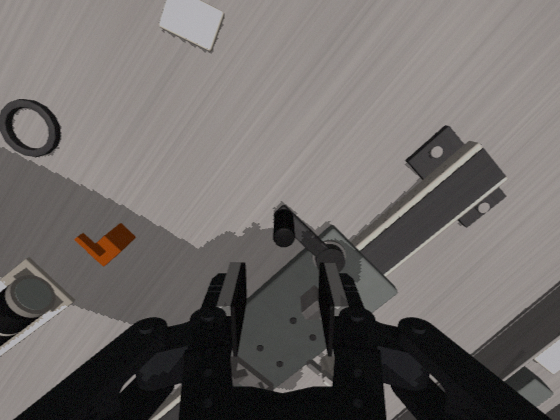

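>>> step_arm(dr=[[0,0,0],[0,0,0],[0,0,0],[0,0,0],[0,0,0],[0,0,0],[0,0,0],[0,0,0]], xyz=[[0,0.02,0.6],[0,0.02,1.2],[0,0.02,1.7],[0,0.02,1.9],[0,0.02,1.9],[0,0.02,1.9],[0,0.02,1.9],[0,0.02,1.9]], gripper=[0.4,0.4,0.4,0.4,0.3,0.21,0.21,0.21])

```text
time: 13.65
ee_pos: [0.5731, 0.1153, 0.0339]
tcp_rot: [179.9, 0.0, 129.0]
wrist_force: [-0.8, 0.5, 0.1]
opening: 0.0178
```

```bash
python3 -c "
from h import *
o=bot.get_obs(); print(o['ee_pos'],o['wrist_force'])
piv=np.array([.6222,.109]); e=np.radians(-6.4)
R=Ro.from_euler('xyz',o['tcp_rot'],degrees=True)
for a in [1.571,1.45,1.3,1.15,1.0,.85,.7,.55,.4,.25,.1,0,-.06]:
    th=e+a; k=piv+.05*np.array([-np.sin(th),np.cos(th)])
    print(a,k.round(4),(R.inv().apply([*(k-o['ee_pos'][:2]),0])/.04).round(3)[:2])"
```

```text
[0.57305554 0.11525402 0.0339218 ] [-0.79390742  0.4980751   0.14612738]
1.571 [0.5725 0.1146] [-0.005 -0.021]
1.45 [0.5735 0.1205] [0.095 0.092]
1.3 [0.5758 0.1277] [0.198 0.249]
1.15 [0.5791 0.1344] [0.276 0.419]
1.0 [0.5834 0.1405] [0.328 0.599]
0.85 [0.5885 0.146 ] [0.353 0.784]
0.7 [0.5945 0.1506] [0.35  0.972]
0.55 [0.601  0.1543] [0.319 1.156]
0.4 [0.608  0.1569] [0.26  1.334]
0.25 [0.6153 0.1585] [0.176 1.502]
0.1 [0.6228 0.159 ] [0.067 1.654]
0 [0.6278 0.1587] [-0.017  1.746]
-0.06 [0.6307 0.1583] [-0.072  1.797]
```

>>> step_arm(dr=[[0,0,0],[0,0,0],[0,0,0],[0,0,0],[0,0,0],[0,0,0],[0,0,0],[0,0,0]], xyz=[[0.04,0.03,0],[0.095,0.09,0],[0.198,0.25,0],[0.276,0.42,0],[0.328,0.6,0],[0.353,0.785,0],[0.35,0.97,0],[0.32,1.155,0]], gripper=[0.21,0.21,0.21,0.21,0.21,0.21,0.21,0.21])

```text
time: 14.45
ee_pos: [0.6009, 0.1547, 0.0328]
tcp_rot: [180.0, 0.0, 129.0]
wrist_force: [-1.0, -0.2, 0.2]
opening: 0.0179
```

```bash
python3 -c "
from h import *
o=bot.get_obs(); print(o['ee_pos'],o['wrist_force'])
shot('wrist','w13.png')
piv=np.array([.6222,.109]); e=np.radians(-6.4)
R=Ro.from_euler('xyz',o['tcp_rot'],degrees=True)
for a in [.55,.4,.25,.1,0,-.06,-.1]:
    th=e+a; k=piv+.05*np.array([-np.sin(th),np.cos(th)])
    print(a,k.round(4),(R.inv().apply([*(k-o['ee_pos'][:2]),0])/.04).round(3)[:2])"
```

```text
[0.60092592 0.15468501 0.0328307 ] [-1.02912233 -0.22899186  0.17487991]
0.55 [0.601  0.1543] [-0.009 -0.005]
0.4 [0.608  0.1569] [-0.067  0.173]
0.25 [0.6153 0.1585] [-0.152  0.34 ]
0.1 [0.6228 0.159 ] [-0.26   0.492]
0 [0.6278 0.1587] [-0.345  0.584]
-0.06 [0.6307 0.1583] [-0.4    0.635]
-0.1 [0.6327 0.1579] [-0.438  0.668]
```

View pics/w13.png

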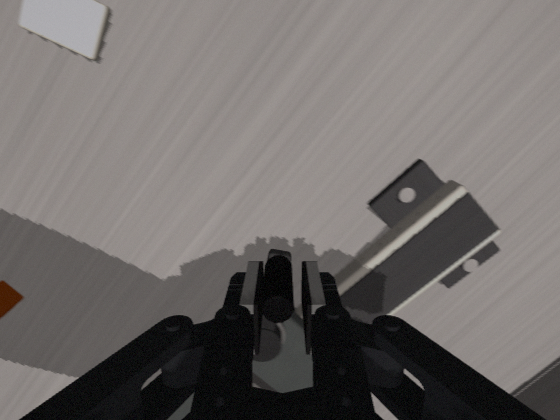

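>>> step_arm(dr=[[0,0,0.1],[0,0,0.22],[0,0,0.34],[0,0,0.46],[0,0,0.58],[0,0,0.7],[0,0,0.79],[0,0,0.79]], xyz=[[-0.02,0.08,0],[-0.067,0.173,0],[-0.11,0.255,0],[-0.152,0.34,0],[-0.21,0.42,0],[-0.26,0.49,0],[-0.345,0.584,0],[-0.39,0.63,0]], gripper=[0.21,0.21,0.21,0.21,0.21,0.21,0.21,0.21])

```text
time: 15.3
ee_pos: [0.6302, 0.1581, 0.0329]
tcp_rot: [180.0, -0.0, 83.7]
wrist_force: [-5.2, 3.0, 0.4]
opening: 0.0179
```

```bash
python3 -c "
from h import *
plan([.6307,.1583,.033],83.7)
shot('wrist','w14.png')"
```

```text
t 15.3 pos [0.6302 0.1581 0.0329] rot [ 1.800e+02 -3.000e-02  8.367e+01] F [-5.2  3.   0.4] op 0.0179
xyz [0.007, 0.012, -0.003] dr [0.0, -0.0006, -0.0005]
```

View pics/w14.png

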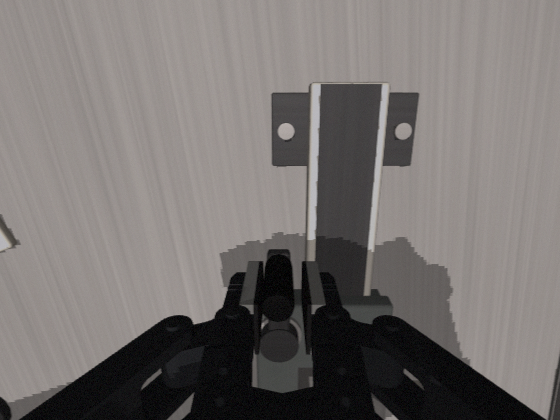

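>>> step_arm(dr=[[0,0,0],[0,0,0],[0,0,0],[0,0,0],[0,0,0],[0,0,0],[0,0,0],[0,0,0]], xyz=[[0,0.02,0],[0,0.04,0],[0,0.05,0],[0,0.05,0],[0,0.05,0],[0,0.05,0],[0,0.05,0],[0,0.05,0]], gripper=[0.21,0.21,0.21,0.21,0.21,0.21,0.21,0.21])

```text
time: 16.15
ee_pos: [0.6302, 0.1581, 0.0327]
tcp_rot: [-179.8, -0.0, 83.9]
wrist_force: [-9.7, 2.7, 2.3]
opening: 0.0182
```

>>> step_arm(dr=[[0,0,0],[0,0,0],[0,0,0],[0,0,0],[0,0,0],[0,0,0],[0,0,0],[0,0,0]], xyz=[[0,-0.05,0],[0,-0.07,0],[0,-0.07,0],[0,-0.07,0],[0,-0.07,-1],[0,-0.07,-2],[-2,0.5,-2.5],[-3.2,0.5,-2.5]], gripper=[0.25,0.35,0.4,0.4,0.4,0.4,0.7,0.7])

```text
time: 16.95
ee_pos: [0.6389, 0.0604, 0.1319]
tcp_rot: [179.8, -0.0, 83.9]
wrist_force: [0.2, -0.1, 0.0]
opening: 0.0595
```

```bash
python3 -c "
from meas import *
shot('wrist','w15.png');plan([.5726,.1146,.11],129)
enl('w15',(60,260,180,440),3)
"
```

```text
t 17.0 pos [0.6385 0.0527 0.132 ] rot [1.798e+02 1.300e-01 8.361e+01] F [ 1.4 -4.4  0.7] op 0.0598
xyz [1.357, -1.812, 0.54] dr [0.0025, 0.0035, -0.7922]
```

View pics/w15.png

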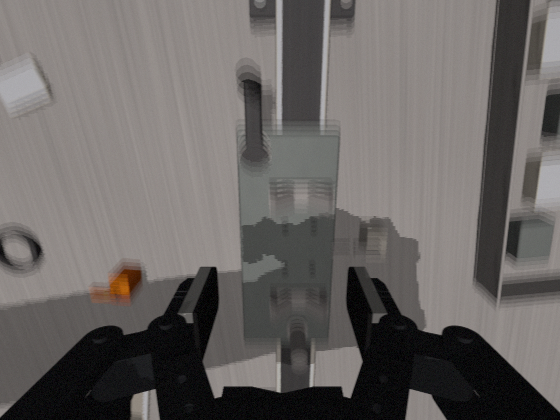

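```bash
python3 -c "
from meas import *
plan([.4428,-.1364,.10],76.3)
"
```

```text
t 17.0 pos [0.6385 0.0527 0.132 ] rot [1.798e+02 1.300e-01 8.361e+01] F [ 1.4 -4.4  0.7] op 0.0598
xyz [-5.24, -4.339, 0.796] dr [0.0037, 0.002, 0.1276]
```

>>> step_arm(dr=[[0,0,0.128],[0,0,0.128],[0,0,0.128],[0,0,0.128],[0,0,0.128],[0,0,0.128],[0,0,0.128],[0,0,0.128]], xyz=[[-5.24,-4.34,0.4],[-5.24,-4.34,0.6],[-5.24,-4.34,0.8],[-5.24,-4.34,0.8],[-5.24,-4.34,0.8],[-5.24,-4.34,0.8],[-5.24,-4.34,0.8],[-5.24,-4.34,0.8]], gripper=[0.7,0.7,0.7,0.7,0.7,0.7,0.7,0.7])

```text
time: 17.8
ee_pos: [0.4422, -0.1295, 0.098]
tcp_rot: [179.9, -0.0, 76.3]
wrist_force: [0.3, 0.3, -1.1]
opening: 0.0597
```

```bash
python3 -c "
from meas import *
d=shot('wrist','w16.png');plan([.4428,-.1364,.10],76.3)
e=np.radians(-13.74); a=np.array([-np.sin(e),np.cos(e),0])
print(proj(d,[np.array([.4428,-.1364,.03])+k*a for k in(-.065,0,.065)]))
"
```

```text
t 17.85 pos [ 0.4426 -0.1291  0.098 ] rot [ 1.7994e+02 -1.0000e-02  7.6410e+01] F [1.2 0.  0.2] op 0.0598
xyz [-0.177, 0.047, -0.051] dr [0.001, -0.0001, 0.0019]
[[284.29803639 295.88117752]
 [284.55171469 219.9136322 ]
 [284.85106146 130.27001407]]
```

View pics/w16.png

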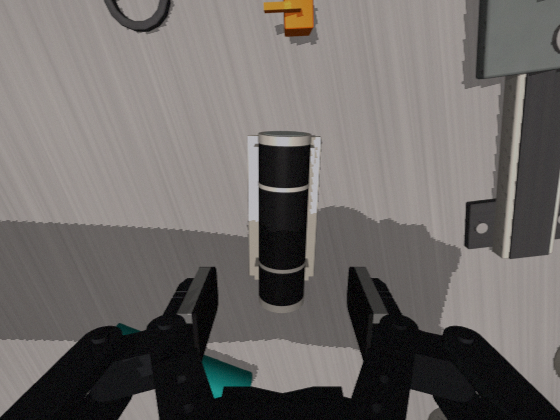

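```bash
python3 -c "
from meas import *
d=load('w16.png')
e=np.radians(-13.74); a=np.array([-np.sin(e),np.cos(e),0]);c=np.array([.4428,-.1364,0])
for z in(.03,.048): print(z,proj(d,[c+k*a+[0,0,z] for k in(-.065,0,.065)]).round(1).tolist())
print('rest corners',proj(d,[c+k*a+m*np.array([a[1],-a[0],0])+[0,0,.005] for k in(-.06,.06) for m in(-.028,.028)]).round(1).tolist())
s=cv2.imread('pics/w16.png'); cv2.imwrite('pics/w16e.png',cv2.resize(s[120:320,230:340],None,fx=3,fy=3,interpolation=cv2.INTER_CUBIC))
"
```

```text
0.03 [[284.3, 295.9], [284.6, 219.9], [284.9, 130.3]]
0.048 [[284.5, 309.3], [284.8, 229.0], [285.1, 133.2]]
rest corners [[251.8, 274.7], [316.4, 274.7], [247.4, 133.7], [321.7, 133.7]]
```

View pics/w16e.png

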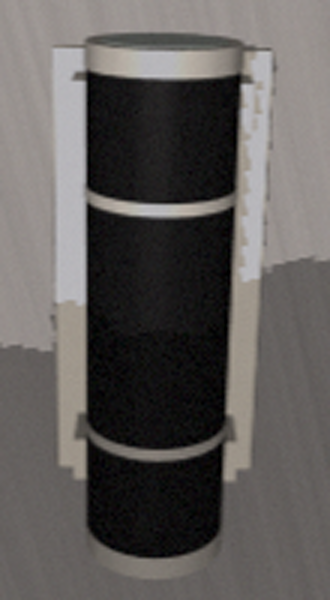

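```bash
python3 -c "
from meas import *
from scipy.optimize import least_squares
d=load('w16.png')
def W(p,x,y,z):
    c,s=np.cos(p[2]),np.sin(p[2]); return np.array([p[0]+c*x-s*y,p[1]+s*x+c*y,z])
ob=[((247.3,135.7),-.028,.06),((249.5,276),-.028,-.06),((320.7,136.7),.028,.06),((314,278),.028,-.06)]
f=lambda v:np.concatenate([proj(d,W(v,x,y,.005))[0]-uv for uv,x,y in ob])
r=least_squares(f,[.44,-.14,-.22]);p=r.x;print(p,np.degrees(p[2]),f(p).round(1))
g=lambda v:np.concatenate([proj(d,W(v,0,-.065,.048))[0]-[(155/3+230),312.7],proj(d,W(v,0,.065,.048))[0]-[(163/3+230),(75-27)/3+120]])
p=least_squares(g,p).x; print(p,np.degrees(p[2]),g(p).round(1))
"
```

```text
[ 0.44114308 -0.13805999 -0.25467968] -14.59207058888296 [-0.3  0.1 -0.1  0.3  0.4  0.3 -0.1 -0.8]
[ 0.44103189 -0.13819893 -0.25224979] -14.452848157722558 [ 0.  -0.9 -0.   0.7]
```

```bash
python3 -c "
from meas import *
plan([.4411,-.1381,-.014],75.5)
"
```

```text
t 17.85 pos [ 0.4426 -0.1291  0.098 ] rot [ 1.7994e+02 -1.0000e-02  7.6410e+01] F [1.2 0.  0.2] op 0.0598
xyz [-0.229, 0.013, 2.799] dr [0.001, -0.0001, 0.0159]
```

>>> step_arm(dr=[[0,0,0.016],[0,0,0.016],[0,0,0.016],[0,0,0.016],[0,0,0.016],[0,0,0.016],[0,0,0.016],[0,0,0.016]], xyz=[[-0.23,0.01,0.7],[-0.23,0.01,1.4],[-0.23,0.01,2.0],[-0.23,0.01,2.4],[-0.23,0.01,2.7],[-0.23,0.01,2.8],[-0.23,0.01,2.8],[-0.23,0.01,2.8]], gripper=[0.7,0.7,0.7,0.7,0.7,0.7,0.7,0.7])

```text
time: 18.65
ee_pos: [0.441, -0.1382, -0.0136]
tcp_rot: [179.9, 0.0, 75.5]
wrist_force: [-0.0, -1.1, -0.1]
opening: 0.0597
```

```bash
python3 -c "
from meas import *
d=shot('wrist','w17.png');plan([.4411,-.1381,-.014],75.5)
"
```

```text
t 18.7 pos [ 0.441  -0.1382 -0.0135] rot [179.92   0.    75.52] F [ 0.2 -1.4 -0.3] op 0.0601
xyz [0.004, 0.002, 0.013] dr [0.0014, 0.0001, 0.0003]
```

View pics/w17.png

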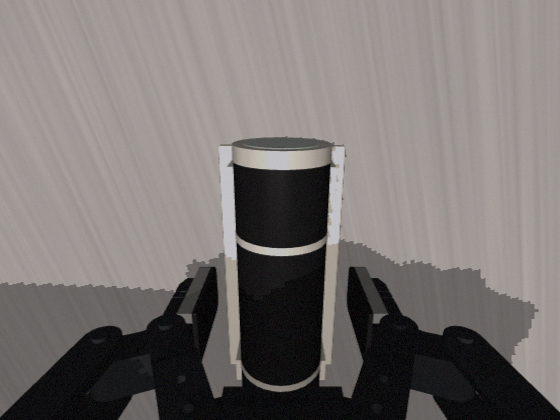

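>>> step_arm(dr=[[0,0,0],[0,0,0],[0,0,0],[0,0,0],[0,0,0],[0,0,0],[0,0,0],[0,0,0]], xyz=[[0,0,0],[0,0,0],[0,0,0],[0,0,0],[0,0,0],[0,0,0],[0,0,0],[0,0,0]], gripper=[0.6,0.5,0.4,0.3,0.3,0.3,0.3,0.3], squeeze=35)

```text
time: 19.5
ee_pos: [0.4407, -0.1383, -0.0138]
tcp_rot: [179.9, 0.0, 75.5]
wrist_force: [-1.1, 0.4, 5.2]
opening: 0.0349
```

```bash
python3 -c "
from meas import *
d=shot('wrist','w18.png');plan([.4411,-.1381,-.014],75.5)
"
```

```text
t 19.55 pos [ 0.4407 -0.1383 -0.0138] rot [179.94   0.    75.5 ] F [-0.6 -0.2  5.9] op 0.0346
xyz [0.008, 0.009, 0.004] dr [0.001, 0.0001, 0.0001]
```

View pics/w18.png

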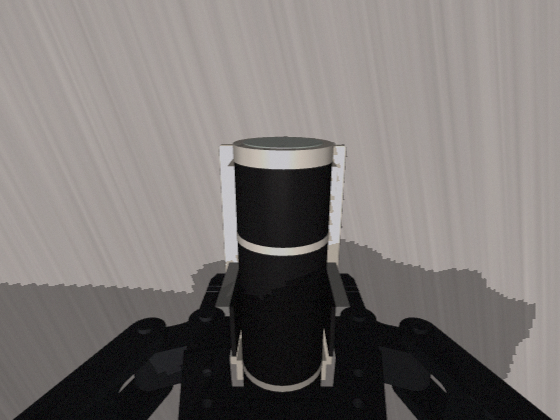

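>>> step_arm(dr=[[0,0,0],[0,0,0],[0,0,0],[0,0,0],[0,0,0],[0,0,0],[0,0,0],[0,0,0]], xyz=[[0,0,-0.15],[0,0,-0.4],[0,0,-0.8],[0,0,-1.3],[0,0,-1.9],[0,0,-2.5],[0,0,-2.8],[0,0,-2.8]], gripper=[0.3,0.3,0.3,0.3,0.3,0.3,0.3,0.3])

```text
time: 20.35
ee_pos: [0.4411, -0.1384, 0.0993]
tcp_rot: [179.9, 0.0, 75.5]
wrist_force: [-0.2, 0.0, -3.0]
opening: 0.0349
```

```bash
python3 -c "
from meas import *
d=shot('wrist','w19.png');plan([.62,.02,.10],83.7)
for n,b in dict(a=(0,110,190,400)).items(): enl('w11',(0,250,190,340),3.2)
"
```

```text
t 20.4 pos [ 0.4405 -0.1382  0.0978] rot [179.96   0.    75.5 ] F [ 0.  -0.  -2.8] op 0.0351
xyz [4.953, 3.354, -0.053] dr [0.0008, 0.0001, -0.1431]
```

View pics/w19.png

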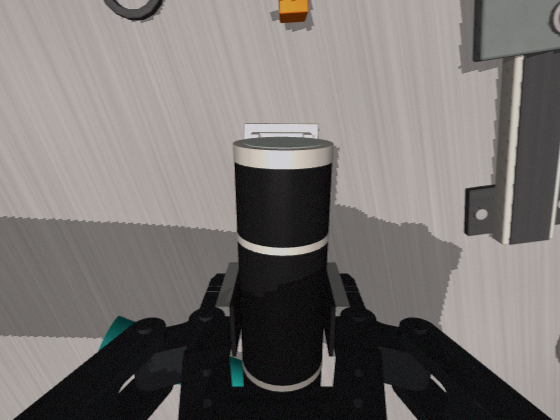

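View pics/w11e.png

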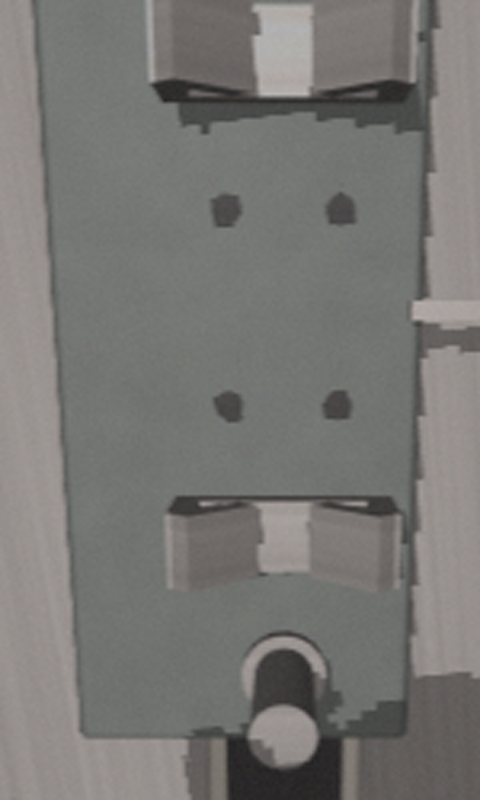

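```bash
cat > fit3.py <<'E'
from meas import *
from scipy.optimize import least_squares
from fit import W
d=load('w11.png'); C=lambda u,v:np.array([u/3.2+190,v/3.2])
pt=[((82,735),-.05,-.1,.035),((405,736),.03,-.1,.035),((284,737),0,-.082,.077),((150,83),-.0245,.04,.0605),((412,80),.0245,.04,.0605),((167,515),-.0245,-.04,.0605),((402,513),.0245,-.04,.0605),((167,587),-.0245,-.056,.0605),((400,585),.0245,-.056,.0605),((284,275),None,None,None)]
pt=pt[:-1]
def f(v):
    r=[(proj(d,W(v,x,y,z))[0]-C(*uv)) for uv,x,y,z in pt]
    return np.concatenate(r)
r=least_squares(f,[.65,.02,-.11],loss='soft_l1');p=r.x
print('seat',p,np.degrees(p[2]),f(p).reshape(-1,2).round(1).tolist())
P=onplane(d,[(190+300/3.2+0,0)],.035)
c,s=np.cos(p[2]),np.sin(p[2])
for n,(u,v) in dict(ptr=((345/5.5+280),(203/5.5+60)),bl=((372/5.5+280),(202/5.5+60))).items():
    for z in(.035,.037):
        X=onplane(d,[(u,v)],z)[0]; q=X[:2]-p[:2]; print(n,z,X.round(4),1e3*(c*q[0]+s*q[1]),1e3*(-s*q[0]+c*q[1]))
E
python3 - <<'E'
E
sed -i 's/if __name__/if __name__/' fit.py; python3 fit3.py
```

```text
seat [ 0.64944883  0.02268735 -0.10882022] -6.2349396070369325 [[-0.7, 1.5], [0.9, 0.9], [0.0, -0.4], [-1.3, -2.7], [1.7, -1.8], [-1.1, -0.2], [0.5, 0.3], [-0.2, 1.1], [0.4, 1.6]]
ptr 0.035 [0.6933 0.0172 0.035 ] 44.139845191439534 -0.6766409651575633
ptr 0.037 [0.6929 0.0173 0.037 ] 43.79057427715585 -0.660234860287193
bl 0.035 [0.6966 0.017  0.035 ] 47.51113123088251 -0.5606834330822404
bl 0.037 [0.6962 0.017  0.037 ] 47.13454284627133 -0.5452169300150488
```

```bash
python3 -c "
from meas import *
d=load('w19.png'); o=np.array([.4405,-.1382,.0978]); R=Ro.from_euler('xyz',[179.96,0,75.5],degrees=True)
for k in(.063,.065,.067): print(k,proj(d,o+R.apply([k,0,-.0618]))[0].round(1), proj(d,o+R.apply([k,0,-.0438]))[0].round(1))
s=cv2.imread('pics/w19.png'); cv2.imwrite('pics/w19e.png',cv2.resize(s[120:260,220:350],None,fx=5,fy=5,interpolation=cv2.INTER_CUBIC))
plan([.62,.02,.10],83.7)
"
```

```text
0.063 [279.3 156.1] [279.6 147.7]
0.065 [279.3 149.9] [279.6 142.2]
0.067 [279.3 143.5] [279.6 136.7]
t 20.4 pos [ 0.4405 -0.1382  0.0978] rot [179.96   0.    75.5 ] F [ 0.  -0.  -2.8] op 0.0351
xyz [4.953, 3.354, -0.053] dr [0.0008, 0.0001, -0.1431]
```

View pics/w19e.png

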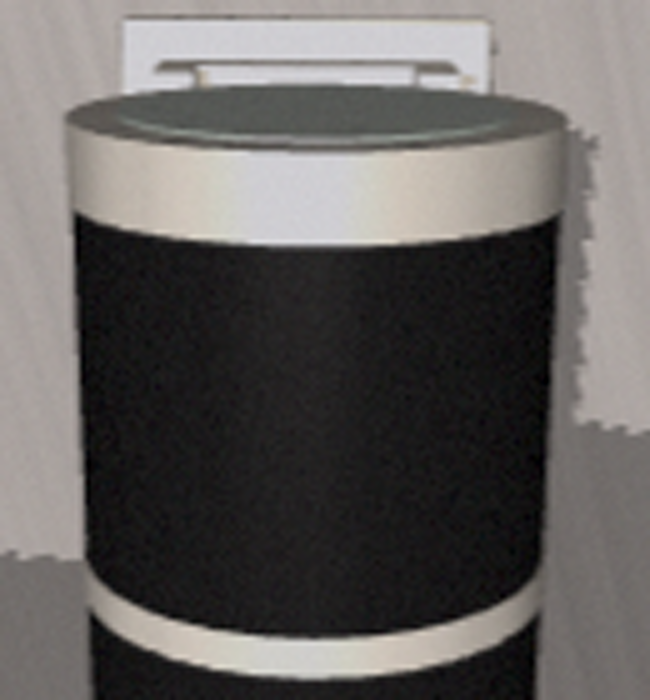

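```bash
python3 -c "
from meas import *
plan([.6495,.0223,.075],83.75)
"
```

```text
t 20.4 pos [ 0.4405 -0.1382  0.0978] rot [179.96   0.    75.5 ] F [ 0.  -0.  -2.8] op 0.0351
xyz [5.194, 4.053, 0.573] dr [0.0008, 0.0001, -0.1439]
```

>>> step_arm(dr=[[0,0,-0.02],[0,0,-0.04],[0,0,-0.06],[0,0,-0.08],[0,0,-0.1],[0,0,-0.12],[0,0,-0.144],[0,0,-0.144]], xyz=[[0.3,0.24,0],[1.04,0.81,0],[1.87,1.46,0],[2.75,2.15,0],[3.64,2.84,0],[4.4,3.44,0],[4.93,3.85,0],[5.19,4.05,0]], gripper=[0.3,0.3,0.3,0.3,0.3,0.3,0.3,0.3])

```text
time: 21.2
ee_pos: [0.6502, 0.025, 0.0947]
tcp_rot: [-179.8, 0.0, 84.0]
wrist_force: [-0.8, -0.4, -2.2]
opening: 0.0348
```

>>> step_arm(dr=[[0,0,0],[0,0,0],[0,0,0],[0,0,0],[0,0,0],[0,0,0],[0,0,0],[0,0,0]], xyz=[[0,0,0.1],[0,0,0.3],[0,0,0.5],[0,0,0.6],[0,0,0.6],[0,0,0.6],[0,0,0.6],[0,0,0.6]], gripper=[0.3,0.3,0.3,0.3,0.3,0.3,0.3,0.3])

```text
time: 22.0
ee_pos: [0.6492, 0.0222, 0.0741]
tcp_rot: [180.0, -0.0, 83.7]
wrist_force: [-0.0, -0.0, -3.0]
opening: 0.0348
```

```bash
python3 -c "
from meas import *
o=bot.get_obs()
d=shot('wrist','w20.png');plan([.6495,.0223,.0225],83.75,o); shot('scene','s20.png');shot('top','t20.png')
enl('s20',(170,310,190,370),4)
"
```

```text
t 22.0 pos [0.6492 0.0222 0.0741] rot [ 1.7996e+02 -1.0000e-02  8.3750e+01] F [-0. -0. -3.] op 0.0348
xyz [0.003, 0.005, 1.291] dr [0.0008, -0.0001, -0.0]
```

View pics/w20.png

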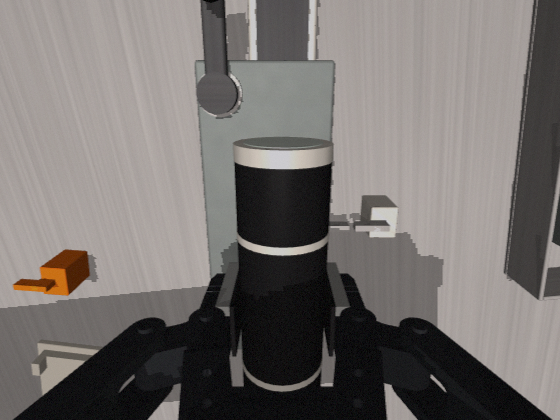

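View pics/s20e.png

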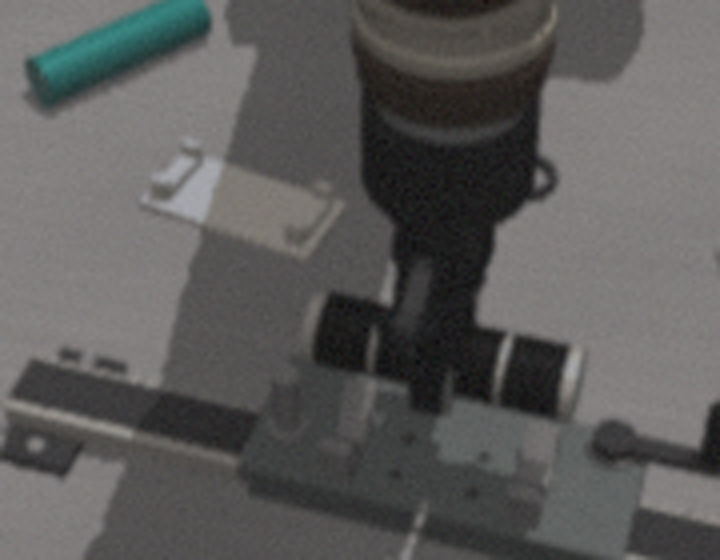

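```bash
python3 -c "
from meas import *
from fit import W
d=load('w20.png'); p=[.6495,.0223,np.radians(-6.25)]
print(proj(d,[W(p,-.05,.1,.035),W(p,.03,.1,.035),W(p,-.02,.2,.022),W(p,-.036,.082,.05), W(p,0,.1,.035)]).round(1))
o=np.array([.6492,.0222,.0741]);R=Ro.from_euler('xyz',[179.96,0,83.75],degrees=True)
print(proj(d,[o+R.apply([.065,y,-.0438]) for y in(-.018,0,.018)]).round(1))
enl('w20',(50,120,180,350),4)
"
```

```text
[[ 192.7   59.4]
 [ 335.5   59.3]
 [ 242.  -154.8]
 [ 214.8   93.3]
 [ 282.    59.4]]
[[231.7 142.8]
 [281.3 142.8]
 [330.8 142.7]]
```

View pics/w20e.png

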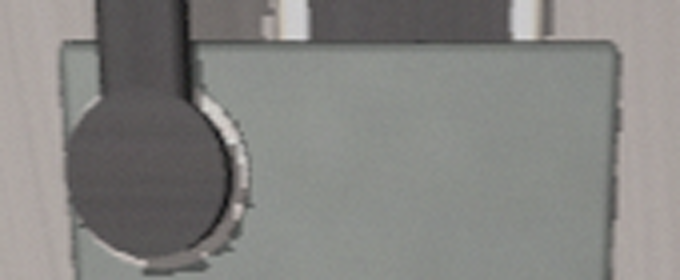

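>>> step_arm(dr=[[0,0,0],[0,0,0],[0,0,0],[0,0,0],[0,0,0],[0,0,0],[0,0,0],[0,0,0]], xyz=[[0,0,0.2],[0,0,0.5],[0,0,0.8],[0,0,1.0],[0,0,1.1],[0,0,1.15],[0,0,1.17],[0,0,1.17]], gripper=[0.3,0.3,0.3,0.3,0.3,0.3,0.3,0.3])

```text
time: 22.95
ee_pos: [0.6493, 0.0223, 0.0271]
tcp_rot: [180.0, -0.0, 83.8]
wrist_force: [-0.4, 0.6, -2.4]
opening: 0.0349
```

```bash
python3 -c "
from meas import *
o=bot.get_obs()
d=shot('wrist','w21.png');plan([.6495,.0223,.0225],83.75,o); shot('scene','s21.png')
enl('s21',(210,310,230,370),5)
"
```

```text
t 22.95 pos [0.6493 0.0223 0.0271] rot [179.97  -0.    83.75] F [-0.4  0.6 -2.4] op 0.0349
xyz [0.001, 0.005, 0.116] dr [0.0006, -0.0001, 0.0001]
```

View pics/w21.png

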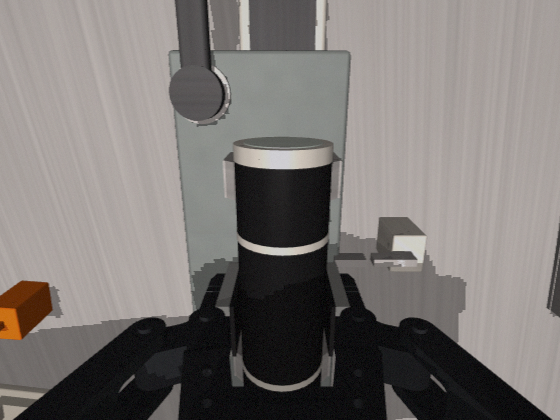

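View pics/s21e.png

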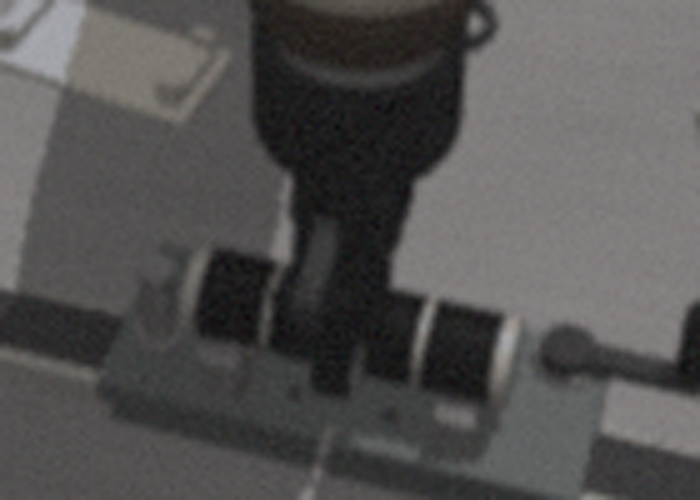

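```bash
python3 -c "
from meas import *
from fit import W
d=load('w21.png'); p=[.6495,.0223,np.radians(-6.25)]
for X in((-.0245,.056,.0605),(-.0245,.04,.0605),(.0245,.056,.0605),(.0245,.04,.0605),(-.05,.1,.035),(.03,.1,.035)): print(X,proj(d,W(p,*X))[0].round(1))
o=np.array([.6493,.0223,.0271]);R=Ro.from_euler('xyz',[179.97,0,83.75],degrees=True)
print(proj(d,[o+R.apply([k,0,-.0618]) for k in(.063,.065,.067)]).round(1))
enl('w21',(120,280,200,440),3.3)
"
```

```text
(-0.0245, 0.056, 0.0605) [220.9 161.9]
(-0.0245, 0.04, 0.0605) [223.2 200.1]
(0.0245, 0.056, 0.0605) [343.3 161.8]
(0.0245, 0.04, 0.0605) [341.1 200. ]
(-0.05, 0.1, 0.035) [165.7  49.2]
(0.03, 0.1, 0.035) [351.8  49.1]
[[281.4 156.9]
 [281.4 150.6]
 [281.4 144.1]]
```

View pics/w21e.png

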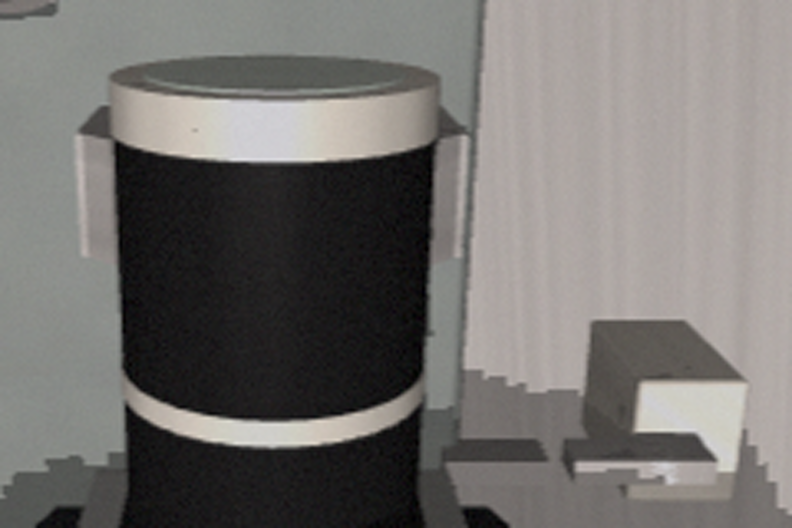

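>>> step_arm(dr=[[0,0,0],[0,0,0],[0,0,0],[0,0,0],[0,0,0],[0,0,0],[0,0,0],[0,0,0]], xyz=[[0.013,0,0.01],[0.013,0,0.02],[0.013,0,0.03],[0.013,0,0.04],[0.013,0,0.055],[0.013,0,0.07],[0.013,0,0.08],[0.013,0,0.09]], gripper=[0.3,0.3,0.3,0.3,0.3,0.3,0.3,0.3])

```text
time: 23.85
ee_pos: [0.6491, 0.0228, 0.0231]
tcp_rot: [-180.0, 0.0, 83.8]
wrist_force: [-0.2, 1.0, -1.4]
opening: 0.035
```

>>> step_arm(dr=[[0,0,0],[0,0,0],[0,0,0],[0,0,0],[0,0,0],[0,0,0],[0,0,0],[0,0,0]], xyz=[[0,0,0.005],[0,0,0.01],[0,0,0.015],[0,0,0.02],[0,0,0.025],[0,0,0.03],[0,0,0.03],[0,0,0.03]], gripper=[0.3,0.3,0.3,0.3,0.3,0.3,0.3,0.3])

```text
time: 24.65
ee_pos: [0.6492, 0.0228, 0.0227]
tcp_rot: [180.0, 0.0, 83.8]
wrist_force: [-3.9, -0.5, 5.9]
opening: 0.0348
```

```bash
python3 -c "
from meas import *
for i in range(2):
    bot.camera('scene'); o=bot.get_obs(); print(o['ee_pos'].round(4),o['wrist_force'].round(2),o['torque'].round(3))
"
```

```text
[0.6492 0.0228 0.0228] [-2.65 -0.83  5.13] [-0.053  0.602  0.061]
[0.6492 0.0228 0.0228] [-3.35 -0.47  5.28] [-0.09   0.617  0.09 ]
```

>>> step_arm(dr=[[0,0,0],[0,0,0],[0,0,0],[0,0,0],[0,0,0],[0,0,0],[0,0,0],[0,0,0]], xyz=[[0,-0.01,0],[0,-0.02,0],[0,-0.03,0],[0,-0.03,0.005],[0,-0.03,0.01],[0,-0.03,0.015],[0,-0.03,0.02],[0,-0.03,0.02]], gripper=[0.3,0.3,0.3,0.3,0.3,0.3,0.3,0.3])

```text
time: 25.55
ee_pos: [0.6492, 0.0228, 0.0227]
tcp_rot: [179.8, -0.0, 83.8]
wrist_force: [3.7, -1.2, 10.2]
opening: 0.0348
```

```bash
python3 -c "
from meas import *
for i in range(4):
    d=shot('wrist','w22.png') if i==3 else bot.camera('scene'); o=bot.get_obs(); print(o['ee_pos'].round(4),o['tcp_rot'].round(2),o['wrist_force'].round(2),o['torque'].round(3))
"
```

```text
[0.6492 0.0228 0.0227] [ 1.7982e+02 -1.0000e-02  8.3750e+01] [ 2.58 -1.25 10.45] [-0.275 -0.555  0.111]
[0.6492 0.0229 0.0227] [ 1.7982e+02 -1.0000e-02  8.3750e+01] [ 2.03 -0.25 10.41] [-0.328 -0.478  0.152]
[0.6492 0.0228 0.0227] [ 1.7982e+02 -1.0000e-02  8.3750e+01] [ 3.04 -1.53  8.88] [-0.265 -0.468  0.162]
[0.6492 0.0228 0.0227] [ 1.7982e+02 -1.0000e-02  8.3750e+01] [ 2.5  -2.18  9.24] [-0.26  -0.544  0.142]
```

View pics/w22.png

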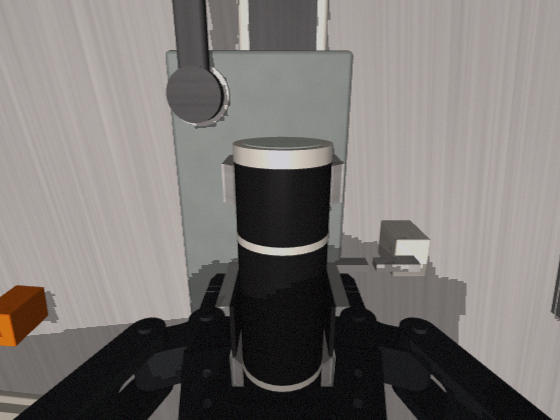

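>>> step_arm(dr=[[0,0,0],[0,0,0],[0,0,0],[0,0,0],[0,0,0],[0,0,0],[0,0,0],[0,0,0]], xyz=[[0,0.005,0],[0,0.01,0],[0,0.014,0],[0,0.014,0],[0,0.014,0],[0,0.014,0],[0,0.014,0],[0,0.014,0]], gripper=[0.3,0.3,0.3,0.3,0.3,0.3,0.3,0.3])

```text
time: 26.55
ee_pos: [0.6492, 0.0228, 0.0226]
tcp_rot: [179.9, -0.0, 83.8]
wrist_force: [-1.3, -0.4, 11.7]
opening: 0.0348
```

```bash
python3 -c "
from meas import *
for i in range(6):
    d=shot('wrist','w23.png') if i==3 else shot('scene','s23.png'); o=bot.get_obs(); print(o['ee_pos'].round(4),o['tcp_rot'].round(2),o['wrist_force'].round(2),o['torque'].round(3))
enl('w23',(130,290,200,440),3.3); enl('s23',(210,310,230,370),5)
"
```

```text
[0.6492 0.0228 0.0226] [ 1.7988e+02 -1.0000e-02  8.3750e+01] [-0.52 -0.6  11.4 ] [-0.261  0.019  0.062]
[0.6492 0.0228 0.0227] [ 1.7988e+02 -1.0000e-02  8.3750e+01] [ 0.16 -1.81 10.11] [-0.232  0.018  0.085]
[0.6492 0.0228 0.0226] [ 1.7988e+02 -1.0000e-02  8.3750e+01] [ 0.49 -1.37 10.87] [-0.273  0.01   0.108]
[0.6492 0.0228 0.0227] [ 1.7988e+02 -1.0000e-02  8.3750e+01] [ 0.55 -0.7  11.63] [-0.193  0.038  0.157]
[0.6492 0.0228 0.0226] [ 1.7988e+02 -1.0000e-02  8.3750e+01] [ 0.16 -1.53 11.1 ] [-0.207  0.116  0.176]
[0.6492 0.0228 0.0227] [ 1.7988e+02 -1.0000e-02  8.3750e+01] [ 0.76 -2.07 10.99] [-0.249  0.068  0.138]
```

View pics/w23e.png

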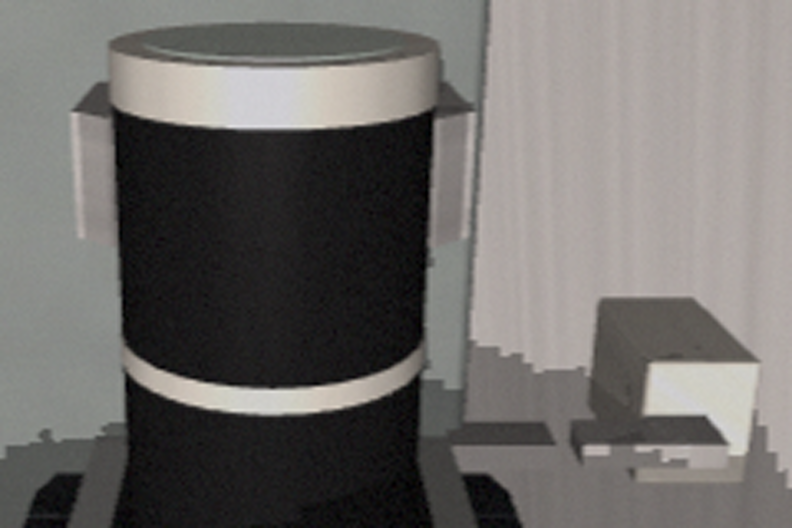

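View pics/s23e.png

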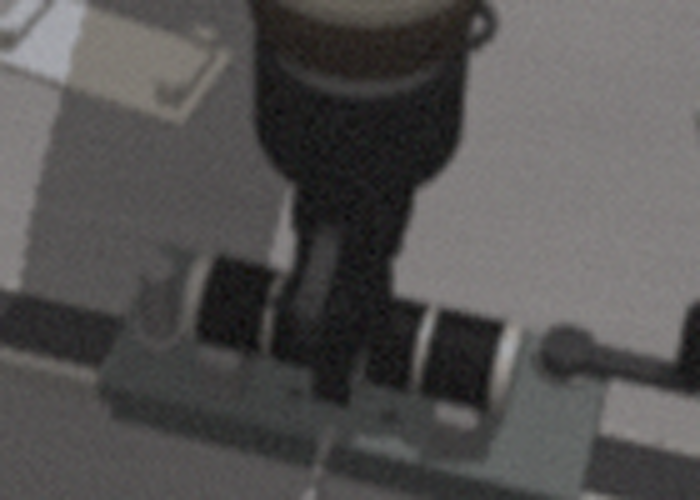

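>>> step_arm(dr=[[0,0,0],[0,0,0],[0,0,0],[0,0,0],[0,0,0],[0,0,0],[0,0,0],[0,0,0]], xyz=[[-0.005,0,-0.003],[-0.01,0,-0.006],[-0.01,0,-0.006],[-0.01,0,-0.006],[-0.01,0,-0.006],[-0.01,0,-0.006],[-0.01,0,-0.006],[-0.01,0,-0.006]], gripper=[0.3,0.3,0.3,0.3,0.3,0.3,0.3,0.3])

```text
time: 27.65
ee_pos: [0.6492, 0.0228, 0.0227]
tcp_rot: [179.9, -0.0, 83.8]
wrist_force: [0.1, 0.1, 9.0]
opening: 0.035
```

```bash
python3 -c "
from meas import *
from fit import W
d=load('w23.png'); o=np.array([.6492,.0228,.0227]); p=[o[0],o[1],np.radians(-6.25)]
print([proj(d,W(p,x,y,.0605))[0].round(1).tolist() for x in(-.0245,.0245) for y in(.056,.04)])
print([proj(d,W(p,0,y,.0845))[0].round(1).tolist() for y in(.064,.065,.066)])
a=load('s23.png')
print('scene ends',[((proj(a,W(p,0,y,.0665))[0]-[230,210])*5).round(0).tolist() for y in(-.065,.065)])
F=[]
for i in range(8):
    bot.camera('top'); F.append(bot.get_obs()['wrist_force'])
print(np.mean(F,0).round(2),np.std(F,0).round(2),bot.get_obs()['time'])
"
```

```text
[[218.6, 164.2], [221.0, 203.5], [344.8, 164.1], [342.5, 203.4]]
[[281.8, 153.9], [281.8, 150.7], [281.8, 147.5]]
scene ends [[192.0, 293.0], [508.0, 368.0]]
[0.57 0.77 9.22] [0.61 0.33 0.47] 28.05
```

```bash
python3 -c "
from meas import *
shot('wrist','w24.png'); enl('w24',(210,290,320,440),6.5)
"
```

```text
(no output)
```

View pics/w24e.png

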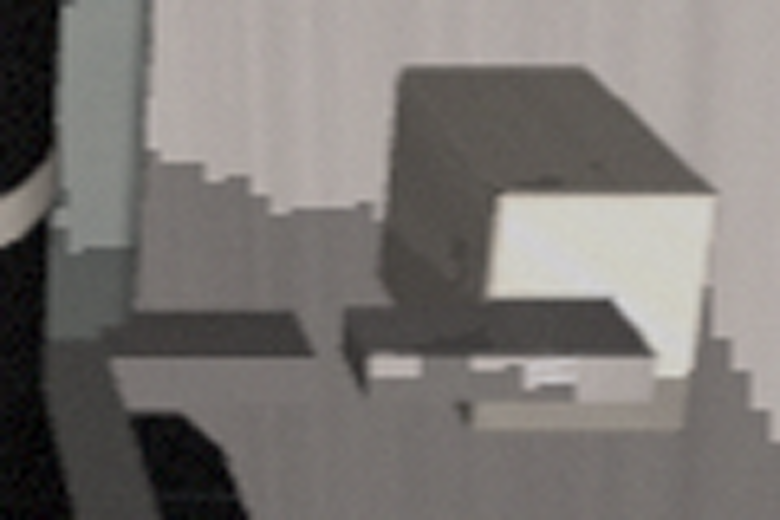

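```bash
python3 -c "
from h import *
print(bot.job_done()); o=bot.get_obs(); print(o['time'],o['wrist_force'].round(2))
"
```

```text
the job is handed in; nothing more can be done
None
the job is handed in; nothing more can be done
```

I finished the job in order and handed it in at about 28 s. The lever was opened, the carriage slid to the mark, the lever locked at its stop, and the barrel laid in the V-block. The arm is still holding the barrel pressed there.

**Last checks**
- **Carriage:** after locking and pressing, the pointer and blade edges are in line in the wrist view. The difference is well under 0.2 mm.
- **Lever:** it is at the locked stop. Pushing the knob with nearly 10 N did not move it further.
- **Barrel position:** it is within about 0.5 mm of the middle of the V, with its axis at the expected seated height.
- **Push:** the average downward push was 9.2 N, and the sideways force was under 1 N, so the barrel bears on both sides.

**What went wrong or disagreed**
- **Fingertip position:** the real fingertips are about 26 mm further back than the reported tool point. Because of this, my first grip on the post closed on top of it and pressed on it with about 8 N. I then lowered the arm to correct for it.
- **Seat position along the rail:** my estimates from different pictures differed by up to about 0.9 mm. I used the wrist view of the barrel against the V-block for the final position.

No bystander was touched as far as the pictures show, but I did not make a separate final check of each one.

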